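# Cycle a regulator spring on the hand-cranked rig

### The arm

A 6-joint arm with a two-finger parallel gripper is mounted at the origin on the work surface. World frame = base frame: x ahead of the robot, y to its left, z up, the work surface at z = 0. Lengths are in m, angles in rad, forces in N, time in s.
With the tool pointing down it reaches from about 0.275 to 0.725 m from the base axis. Payload 5.6 kg.
Tool frame: the origin (TCP) lies midway between the tips of the shut fingers; the grasp point (between the pads) lies 19 mm behind it; z points along the fingers, y is the direction in which the jaws open and shut (so a half turn about z gives the same grasp; the last joint's range is limited). The gripper opens to 85 mm and grips with 20 to 120 N. Pads are 22 mm wide; open, the fingers measure 114 mm over their backs; the gripper's body (76 mm by 85 mm) begins 54 mm behind the grasp point. The pads swing forward as they close: fully open they stand 13 mm farther back than shut.
Start: joints at [-0.934, 0.255, 0.108, 0, -1.424, -0.285], TCP at [0.19, -0.516, 0.231] pointing down, gripper open.
Joint ranges: [-2.95, 2.95], [-1.21, 1.97], [-1.09, 1.5], [-2.87, 1.71], [-2.94, -0.07], [-3.05, 3.05]. Speed limits (rad/s): [2.57, 2.57, 3.14, 3.14, 3.14, 3.14].

### API

Orientations are given as a unit quaternion [x, y, z, w].
In Python, from plant import * gives the robot as it stands. The module is installed in compiled form; this text tells all that it offers.
- The arm moves only by the tool drive_tool, never from a script. Its argument "deltas" is a list of rows, each an object with "claw": the gripper's target within -1 to 1 (fully open at 1, half-way at 0, shut at -1); "dp": the shift along the tool's x, y, z in cm, a list of three; "delta_rot": the turn, a rotation vector about the tool's x, y, z in degrees, a list of three. In form: [{"claw": claw, "dp": [x, y, z], "delta_rot": [rx, ry, rz]}, ...]. A call has 1 to 12 rows; each row is the pose to reach, as a shift and turn from the pose commanded when the call began, along the tool's axes at that moment; what a row does not reach only later rows make up. A row lasts 1/10 s, in which the tool goes at most 50 mm and 8.59 degrees, less where a joint would pass 70% of its speed; a pose out of reach is approached as far as the arm can. A call with a gripper value outside its range is refused whole. The fingers move at their own pace and stop on an object; "squeeze" is the grip in N (left out, the last holds). Time passes only in rows, so rows that repeat a pose let the fingers close. It gives the time, the measured TCP pose, the force and the opening at its end, in the units of the state.
- state(): the state, without advancing time (a new reading comes with each control period).
- read_camera(name): name is "side" or "top" or "wrist"; returns a dict with "pixels" (480x640x3 uint8, red, green, blue), "depth" (480x640 float32, m along the optical axis (not along the pixel's ray), 0 where there is no reading), "fx", "fy", "cx", "cy" (pixels), "k1" (the pictures are not rectified: a ray, as slopes to the right and down, at radius r is drawn at 1 + k1 r^2 times it, then the intrinsics apply), "T" (4x4, takes a point from camera to world coordinates). Camera axes: x right, y up, looking along -z (the intrinsics and any distortion apply to the point x, -y, -z); pixel columns grow to the right and rows downward; lengths in m; the calibration is good to about 2 mm. A picture is of the moment at which its call begins.
- job_done(): hands the job in, once; it reports no verdict.
Trained networks look in the newest picture that a camera, given by its name, has taken for a name from the list of things; names that differ only in an ending like _2 or _b are one class to them, and where a whole thing is asked for, a point or a joint stands for the part that bears it (a point fixed in the world has none). Each returns a list of dicts, best first, with "p" (0 to 1); they miss things now and then, are a little off and sometimes report something else, mostly with a low value. They report only what shows in the picture. A call takes as long as a camera call.
- search_frame(camera, target): "centre" ([x, y, z] in m, in world coordinates, good to about 4 mm: the middle of the surface that is visible of it).
The state is a dict: "time_s": time; "q": joint angles; "qd": joint speeds; "tau": joint torques, N m; "position": TCP position; "tool_rot": TCP orientation; "wrist_force": force on the tool from outside, world axes, zero at the start; "ft_torque": the same for the moment, N m; "finger_gap": finger opening in m.
Only numpy, scipy, OpenCV 4.12 (cv2) and the standard library are available. Lean on these libraries where they do the work, as an engineer would, in place of code of your own. Each camera call takes 0.05 s, during which the arm holds its last target.

### The job

Stand brass weights from the green tray on the rig's sprung pan, one by one, until its red pointer is in the green band, and take your hand off. With the pan so loaded, turn the crank clockwise (seen from above) at least three full turns at an even, unhurried pace (five seconds or more a turn), through the heavy part without letting it race or kick back, and leave the handle at its home side. Then put every weight back on the floor of the tray; never press the pan onto its bottom stop, and leave the tee, the ball valve and the spray can alone.

Things in the scene. Friction and masses are not known exactly. Their poses are not given: they have to be found in the camera images.
- rig: spring cycling rig fixed to the table: grey base plate 200 x 480 x 20 mm with, from its +y to its -y end, a crank on a blue gearbox, a red regulator body (top at 84 mm) and a square weight pan. Origin on the table under the plate; y runs along the plate from pan to crank, x away from the robot (turned up to 0.12 rad)
- crank (a joint): crank angle in rad over several turns, growing clockwise from above; 0 and each 6.283: handle home, at -x of the axis over a yellow mark. Once a turn it squeezes the regulator's spring: free and staying put within 0.8 rad of home; heavy (0.7 N m, 10 N at the handle) 1.7 to 2.5 rad past home; from 3.14 on the spring drives it forward as strongly. Let go outside the free part, it flies
- crank_axis (a point): the point of the crank's upright axis at the height of the arm's top face (88 mm); crank arm and disc are below that height. The handle's axis is 70 mm from it
- knob_mid (a point): the middle of the crank's handle, an upright black cylinder 26 mm across and 55 mm tall (from 88 to 143 mm above the table) that spins freely on its pin; may be held from above with the hand kept in one orientation while it goes round
- pan (a joint): how far the sprung pan has sunk, in m: 0 empty, 0.06 on its bottom stop. About 9 mm for each 300 g (0.327 N/mm). A red pointer on the pan runs down a white board on the rig's far side; it is in the board's green band when the pan has sunk by 0.027 to 0.041
- pan_floor (a point): centre of the pan's inner floor (93 mm above the table when empty); the pan is 160 x 160 mm, square to the rig, with a rim 4 mm thick and 10 mm high above the floor. Four weights stand on it well at 37 mm either way from its centre in the rig's x and y
- tray: shallow green tray fixed to the table, 180 x 260 x 22 mm outside (260 along its y), walls and floor 4 mm; origin at the centre of its underside. The weights start in it near six places: x -40 or +40, y -80, 0 or +80 mm
- tee: brass tee fitting, about 66 x 43 x 28 mm, lying on the front of the rig plate; not part of the job
- valve: brass ball valve with a yellow lever, about 100 x 34 x 44 mm; not part of the job
- spray: blue spray can, 52 mm across, 150 mm tall, standing; not part of the job
- weight1: a brass weight standing in the tray: round body 44 mm across and 18 mm tall, and on top of it a straight round grip knob 20 mm across and 28 mm tall (46 mm in all). Nominally 300 g, but each is really between 240 and 360 g. Origin at the centre of its underside, z up. It may be absent
- weight2: the same kind of brass weight as weight1; origin at the centre of its underside. It may be absent
- weight3: the same kind of brass weight as weight1; origin at the centre of its underside. It may be absent
- weight4: the same kind of brass weight as weight1; origin at the centre of its underside. It may be absent
- weight5: the same kind of brass weight as weight1; origin at the centre of its underside. It may be absent
- weight6: the same kind of brass weight as weight1; origin at the centre of its underside. It may be absent

How it is judged:
On the way, in this order (a step that is already met when the one before it is completed fails the run):
1. the pan has sunk into the green band (27 to 41 mm) under weights alone, nothing held or pressed (value of joint pan between 0.027 and 0.041 m and contact force between the fingers and anything else below 0.3 N and velocity of joint pan between -0.01 and 0.01 m/s), for 0.5 s.
2. the crank has been turned three turns clockwise (18 rad) with the pan still in the band (value of joint crank above 18 rad and value of joint pan between 0.027 and 0.041 m), for 0.2 s.
At the end, for the whole second after the job is handed in: Every weight that is present lies or stands in the tray, none on top of another and all at rest; the pan is empty (sunk less than 4 mm); the crank stands still at 18 rad or more with its handle on the home side (at least 30 mm to the rig's -x side of the rig's middle line) (x of knob_mid in the frame of rig below -0.03 m and value of joint pan below 0.004 m and value of joint crank above 18 rad and velocity of joint crank between -0.1 and 0.1 rad/s and x of weight1 in the frame of tray between -0.088 and 0.088 m and y of weight1 in the frame of tray between -0.128 and 0.128 m and z of each of weight1, weight2, weight3, weight4, weight5, weight6 in the frame of tray below 0.035 m and linear speed of each of weight1, weight2, weight3, weight4, weight5, weight6 below 0.03 m/s and x of weight2 in the frame of tray between -0.088 and 0.088 m and y of weight2 in the frame of tray between -0.128 and 0.128 m and x of weight3 in the frame of tray between -0.088 and 0.088 m and y of weight3 in the frame of tray between -0.128 and 0.128 m and x of weight4 in the frame of tray between -0.088 and 0.088 m and y of weight4 in the frame of tray between -0.128 and 0.128 m and x of weight5 in the frame of tray between -0.088 and 0.088 m and y of weight5 in the frame of tray between -0.128 and 0.128 m and x of weight6 in the frame of tray between -0.088 and 0.088 m and y of weight6 in the frame of tray between -0.128 and 0.128 m); the robot touches nothing.
It fails at once if the crank races or kicks back (faster than 3.5 rad/s either way) (velocity of joint crank above 3.5 rad/s or velocity of joint crank below -3.5 rad/s).
It fails at once if the pan is driven onto its bottom stop (sunk more than 56 mm) (value of joint pan above 0.056 m).
It fails at once if the tee, the ball valve or the spray can is moved by more than 40 mm (distance of tee from where it was at the start of the episode above 0.04 m or distance of valve from where it was at the start of the episode above 0.04 m or distance of spray from where it was at the start of the episode above 0.04 m).
Of weight1, weight2, weight3, weight4, weight5, weight6 only 4 to 6 are there at a start; the rules pass over those that are not, and their reading is None.
At some moment in a run one of weight1, weight2, weight3, weight4, weight5, weight6 may be knocked a few centimetres aside while the robot is not near it.
It also fails if it takes over 210 s, if anything falls off the work surface, if the arm or the gripper's body presses on something with over 40 N, if the wrist force passes 120 N, or if a joint passes its speed limit or range.

## Working session

There is one attempt and no reset: what is moved stays moved. The work goes in short steps, Python scripts to look and compute and a tool call to move; the robot and the scene stay as the last step left them, time stands still between calls to the robot, and variables do not carry over. Pictures are saved under pics/ and viewed, and the job is handed in when it is done.

Besides the shell and the picture viewer there is one more tool, called after "Call:" as a command line: name --argument value ..., lists and objects as JSON in quotes. drive_tool: Moves the arm, as the interface text tells. Its arguments: {"type":"object","properties":{"deltas":{"type":"array"},"squeeze":{"type":"number"}},"required":["deltas"]}

```bash
mkdir -p pics; ls; python3 - <<'E'
from plant import *
import cv2, numpy as np
s=state(); print({k:np.round(v,3) for k,v in s.items()})
for n in ("side","top","wrist"):
    c=read_camera(n); cv2.imwrite(f"pics/a_{n}.png",c["pixels"][:,:,::-1]); print(n,c["fx"],c["fy"],c["cx"],c["cy"],c["k1"],np.round(c["T"],3).tolist())
    np.savez(f"a_{n}.npz",**c)
for t in ("crank_axis","knob_mid","pan_floor","tray","rig","tee","valve","spray","weight1"):
    for n in ("top","side"):
        try: print(t,n,[(np.round(d["centre"],3).tolist(),round(d["p"],2)) for d in search_frame(n,t)])
        except Exception as e: print(t,n,e)
print(state()["time_s"])
E
```

```text
pics
{'time_s': np.float64(0.0), 'q': array([-0.934,  0.256,  0.107, -0.   , -1.424, -0.285]), 'qd': array([-0.002,  0.002, -0.   ,  0.001, -0.001,  0.002]), 'tau': array([ 2.0000e-03, -3.8663e+01,  2.3795e+01,  5.3650e+00, -6.0000e-03,
        0.0000e+00]), 'position': array([ 0.189, -0.516,  0.23 ]), 'tool_rot': array([-0.175,  0.985,  0.001, -0.   ]), 'wrist_force': array([ 0.278, -0.686,  0.725]), 'ft_torque': array([-0.044, -0.022, -0.051]), 'finger_gap': np.float64(0.086)}
side 450.6823046919727 450.6823046919727 315.6109400530715 246.73770517075678 0.01026260587274695 [[0.929, 0.236, -0.284, 0.267], [-0.369, 0.607, -0.704, -0.851], [0.006, 0.759, 0.651, 0.822], [0.0, 0.0, 0.0, 1.0]]
top 480.29698092884206 480.29698092884206 325.79186105416517 243.30564153944522 -0.03799643975338349 [[0.0, 0.978, -0.208, 0.357], [-1.0, 0.001, 0.004, -0.064], [0.004, 0.208, 0.978, 1.071], [0.0, 0.0, 0.0, 1.0]]
wrist 427.81202758311923 427.81202758311923 317.16249065843664 233.92854008727278 -0.06450673987848152 [[-0.344, -0.898, -0.273, 0.119], [0.939, -0.328, -0.102, -0.543], [0.002, -0.292, 0.
[... 497 characters left out ...]
.59)]
rig side [([0.495, 0.007, 0.044], 0.6), ([0.495, -0.01, 0.094], 0.53), ([0.495, -0.422, 0.024], 0.41)]
tee top [([0.45, 0.148, 0.044], 0.97)]
tee side [([0.438, 0.169, 0.048], 0.46)]
valve top [([0.71, -0.136, 0.034], 0.79)]
valve side [([0.708, -0.146, 0.03], 0.63)]
spray top [([0.706, 0.14, 0.134], 0.8)]
spray side [([0.716, 0.128, 0.096], 0.89)]
weight1 top [([0.498, -0.322, 0.019], 0.9), ([0.501, -0.41, 0.02], 0.74), ([0.424, -0.402, 0.023], 0.66), ([0.42, -0.317, 0.023], 0.64), ([0.502, -0.236, 0.023], 0.55)]
weight1 side [([0.423, -0.41, 0.022], 0.97), ([0.502, -0.249, 0.022], 0.82), ([0.418, -0.33, 0.023], 0.81), ([0.497, -0.338, 0.02], 0.61), ([0.494, -0.423, 0.026], 0.6)]
1.05
```

View pics/a_top.png

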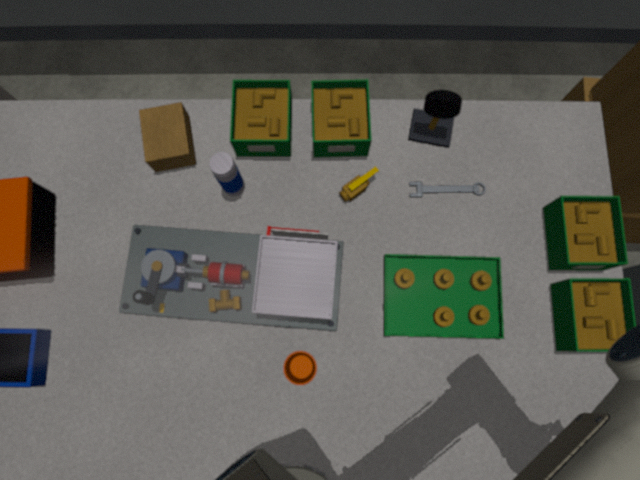

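View pics/a_side.png

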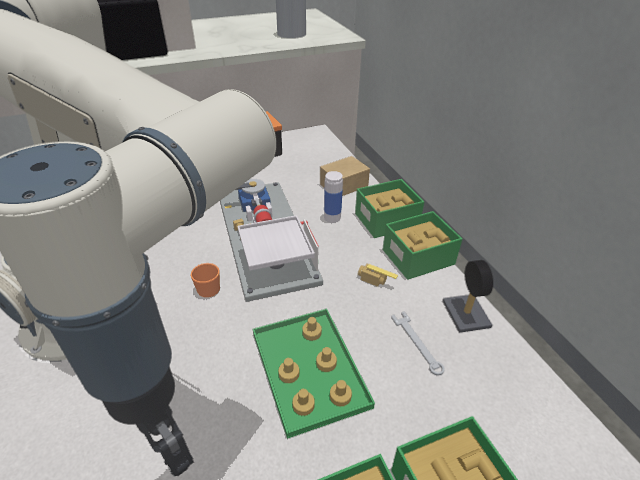

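The top view shows five weights in the green tray (around pixels (404,278), (443,278), (481,280), (443,316) and (480,314)). The pan is at (295,278), the crank handle at (145,295) with its yellow mark near (160,308), and an orange cup stands at (300,367). Next I'll measure these with depth.

```bash
cat > h.py <<'E'
import numpy as np, cv2
def cloud(c):
    d=c["depth"]; fx,fy,cx,cy,k1=[float(c[k]) for k in("fx","fy","cx","cy","k1")]
    v,u=np.mgrid[0:480,0:640]
    K=np.array([[fx,0,cx],[0,fy,cy],[0,0,1]]); D=np.array([k1,0,0,0,0])
    p=cv2.undistortPoints(np.stack([u,v],-1).reshape(-1,1,2).astype(np.float64),K,D).reshape(480,640,2)
    P=np.stack([p[...,0]*d,-p[...,1]*d,-d],-1)
    T=np.array(c["T"]); W=P@T[:3,:3].T+T[:3,3]
    W[d<=0]=np.nan
    return W
def proj(c,X):
    T=np.array(c["T"]); fx,fy,cx,cy,k1=[float(c[k]) for k in("fx","fy","cx","cy","k1")]
    p=(np.atleast_2d(X)-T[:3,3])@T[:3,:3]
    a=np.stack([p[:,0]/-p[:,2],-p[:,1]/-p[:,2]],1); r2=(a**2).sum(1,keepdims=True)
    return a*(1+k1*r2)*[fx,fy]+[cx,cy]
E
python3 - <<'E'
import numpy as np,cv2
from h import *
c=dict(np.load("a_top.npz"));W=cloud(c);img=c["pixels"].astype(int)
x,y,z=W[...,0],W[...,1],W[...,2]
# plate: z ~0.02
hsv=cv2.cvtColor(c["pixels"],cv2.COLOR_RGB2HSV)
m=(abs(z-.02)<.006)&(x>.35)&(x<.65)&(y>-.15)&(y<.42)
n,l,st,_=cv2.connectedComponentsWithStats(m.astype(np.uint8));i=1+np.argmax(st[1:,4])
def rect(mm):
    pts=W[mm][:,:2].astype(np.float32)*1000
    return cv2.minAreaRect(pts)
mm=cv2.morphologyEx((l==i).astype(np.uint8),cv2.MORPH_OPEN,np.ones((3,3)))>0
print("plate",rect(mm), np.nanmedian(z[mm]))
m=(abs(z-.095)<.02)&(x>.38)&(x<.62)&(y>-.12)&(y<.12)
print("pan",rect(m),"floor z",np.nanmedian(z[(abs(x-.5)<.05)&(abs(y)<.05)]))
g=(hsv[...,0]>50)&(hsv[...,0]<75)&(hsv[...,1]>150)&(x>.3)&(x<.6)&(y<-.15)&(y>-.5)&(z<0.03)
print("tray",rect(g))
# weights
m=((z>.034)&(z<.06)&(x>.35)&(x<.56)&(y<-.17)&(y>-.46)).astype(np.uint8)
n,l,st,_=cv2.connectedComponentsWithStats(m)
for i in range(1,n):
    if st[i,4]>15:
        p=W[l==i];print("w",p.mean(0).round(4),np.median(p,0).round(4),((p.min(0)+p.max(0))/2).round(4),p.max(0).round(3),st[i,4])
m=((z>.12)&(z<.16)&(x>.35)&(x<.62)&(y>.2)&(y<.4)).astype(np.uint8)
n,l,st,_=cv2.connectedComponentsWithStats(m)
for i in range(1,n):
    if st[i,4]>15:
        p=W[l==i];print("knob",p.mean(0).round(4),((p.min(0)+p.max(0))/2).round(4),p.max(0).round(3),p.min(0).round(3),st[i,4])
m=((z>.078)&(z<.1)&(x>.35)&(x<.62)&(y>.2)&(y<.4))
p=W[m];print(p.shape,p.min(0),p.max(0))
b=m&(hsv[...,2]>100)&(hsv[...,1]<60);p=W[b];print("disc",cv2.minEnclosingCircle(p[:,:2].astype(np.float32)*1000))
# blow up
A=cv2.resize(c["pixels"][215:340,110:350],None,fx=3.3,fy=3.3,interpolation=cv2.INTER_CUBIC);cv2.imwrite("pics/b.png",A[:,:,::-1])
s=dict(np.load("a_side.npz"));A=cv2.resize(s["pixels"][170:310,210:350],None,fx=4,fy=4,interpolation=cv2.INTER_CUBIC);cv2.imwrite("pics/b2.png",A[:,:,::-1])
E
```

```text
plate ((506.2749938964844, 140.13131713867188), (479.34332275390625, 200.4757080078125), 85.39759063720703) 0.019261881036701567
pan ((508.86993408203125, 17.360069274902344), (205.08709716796875, 184.59555053710938), 85.43421936035156) floor z 0.09213002606068599
tray ((463.90911865234375, -325.60467529296875), (256.7857971191406, 176.24835205078125), 88.46442413330078)
w [ 0.5021 -0.2398  0.0477] [ 0.5025 -0.2401  0.0484] [ 0.5025 -0.2402  0.0438] [ 0.512 -0.231  0.053] 75
w [ 0.5009 -0.3277  0.0467] [ 0.5009 -0.3274  0.0474] [ 0.5009 -0.3286  0.0436] [ 0.51  -0.319  0.052] 77
w [ 0.4966 -0.411   0.0471] [ 0.4964 -0.4101  0.0481] [ 0.4964 -0.413   0.0449] [ 0.505 -0.403  0.055] 82
w [ 0.4229 -0.4011  0.0465] [ 0.4234 -0.4012  0.0479] [ 0.4232 -0.402   0.0434] [ 0.433 -0.394  0.053] 80
w [ 0.4175 -0.3235  0.0477] [ 0.4176 -0.3236  0.0485] [ 0.4176 -0.3241  0.0442] [ 0.426 -0.315  0.053] 79
knob [0.449  0.2937 0.1382] [0.4497 0.296  0.1326] [0.462 0.308 0.145] [0.438 0.284 0.12 ] 164
(1081, 3) [0.43821695 0.24805966 0.07811405] [0.55277807 0.31966592 0.09902048]
disc ((518.4216918945312, 285.0057373046875), 35.28799819946289)
```

View pics/b.png

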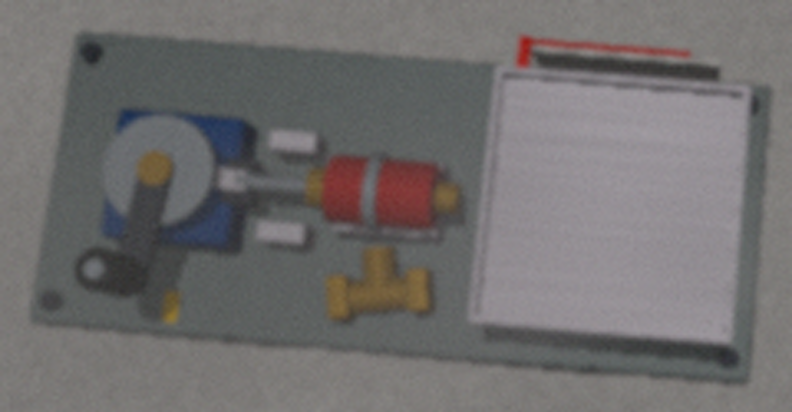

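View pics/b2.png

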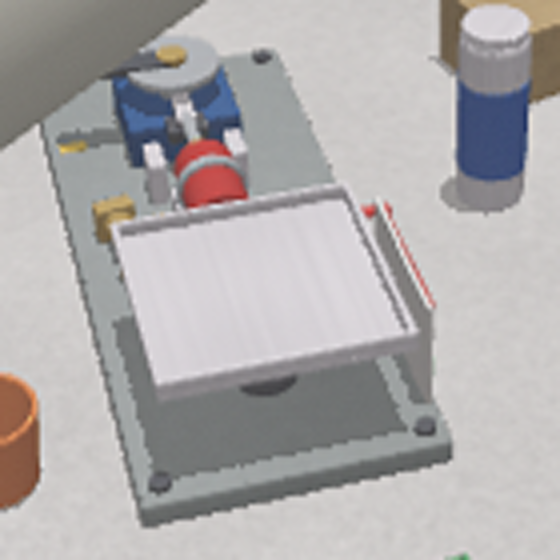

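```bash
python3 - <<'E'
import numpy as np,cv2
from h import *
for f in ("a_top.npz","a_side.npz"):
    c=dict(np.load(f));W=cloud(c)
    x,y,z=W[...,0],W[...,1],W[...,2]
    hsv=cv2.cvtColor(c["pixels"],cv2.COLOR_RGB2HSV)
    m=((abs(z-.097)<.013)&(x>.38)&(x<.62)&(y>-.12)&(y<.12)&(hsv[...,1]<50)&(hsv[...,2]>110)).astype(np.uint8)
    m=cv2.morphologyEx(m,cv2.MORPH_OPEN,np.ones((5,5)))
    p=W[m>0][:,:2].astype(np.float32)*1000
    print(f,cv2.minAreaRect(p),p.mean(0))
    m=((z>.136)&(x>.35)&(x<.62)&(y>.2)&(y<.4))
    p=W[m]; 
    if len(p): print("knobtop",p.mean(0),((p.min(0)+p.max(0))/2),len(p))
    m=((abs(z-.02)<.006)&(x>.35)&(x<.65)&(y>-.15)&(y<.42)).astype(np.uint8)
o=np.array([.5063,.1401]);a=np.deg2rad(85.4);Y=np.array([np.cos(a),np.sin(a)]);X=np.array([Y[1],-Y[0]])
for n,p in dict(disc=[.5184,.285],knob=[.449,.2937],pan=[.499,-.003]).items():
    d=np.array(p)-o; print(n,(d@X).round(4),(d@Y).round(4))
E
```

```text
a_top.npz ((494.82666015625, -4.0724639892578125), (160.52183532714844, 159.5349578857422), 85.2752685546875) [492.95145    -3.1889772]
knobtop [0.44944069 0.2955747  0.14171667] [0.44910905 0.29602633 0.14089063] 124
a_side.npz ((495.7021789550781, -5.9241485595703125), (167.79620361328125, 160.63307189941406), 85.47557067871094) [495.12323   -7.395574]
disc 0.0004 0.1454
knob -0.0694 0.1485
pan 0.0042 -0.1432
```

```bash
cat > m.py <<'E'
import sys,numpy as np
from scipy.spatial.transform import Rotation as R
from plant import *
s=state(); Q=R.from_quat(s["tool_rot"]); p=np.array(s["position"])
def dp(t): return (Q.inv().apply(np.array(t)-p)*100).round(2)
def info():
    s=state(); print("t",round(float(s["time_s"]),2),"pos",np.round(s["position"],4),"F",np.round(s["wrist_force"],2),"gap",round(float(s["finger_gap"]),4))
    print("rot to std (tool rv deg)",np.rad2deg((Q.inv()*R.from_quat([0,1,0,0])).as_rotvec()).round(2))
if __name__=="__main__":
    info()
    for a in sys.argv[1:]:
        print(a,dp([float(v) for v in a.split(",")]))
E
python3 m.py .502,-.240,.12 .502,-.240,.16
```

```text
t 1.05 pos [ 0.1896 -0.5163  0.2313] F [-0.14  0.08 -0.56] gap 0.0854
rot to std (tool rv deg) [ 0.    0.   20.16]
.502,-.240,.12 [-38.85  15.17  11.13]
.502,-.240,.16 [-38.85  15.17   7.13]
```

Call:
drive_tool --deltas '[{"claw": 0.3, "dp": [-38.85, 15.17, 11.1], "delta_rot": [0, 0, 20.16]}, {"claw": 0.3, "dp": [-38.85, 15.17, 11.1], "delta_rot": [0, 0, 20.16]}, {"claw": 0.3, "dp": [-38.85, 15.17, 11.1], "delta_rot": [0, 0, 20.16]}, {"claw": 0.3, "dp": [-38.85, 15.17, 11.1], "delta_rot": [0, 0, 20.16]}, {"claw": 0.3, "dp": [-38.85, 15.17, 11.1], "delta_rot": [0, 0, 20.16]}, {"claw": 0.3, "dp": [-38.85, 15.17, 11.1], "delta_rot": [0, 0, 20.16]}, {"claw": 0.3, "dp": [-38.85, 15.17, 11.1], "delta_rot": [0, 0, 20.16]}, {"claw": 0.3, "dp": [-38.85, 15.17, 11.1], "delta_rot": [0, 0, 20.16]}, {"claw": 0.3, "dp": [-38.85, 15.17, 11.1], "delta_rot": [0, 0, 20.16]}, {"claw": 0.3, "dp": [-38.85, 15.17, 11.1], "delta_rot": [0, 0, 20.16]}, {"claw": 0.3, "dp": [-38.85, 15.17, 11.1], "delta_rot": [0, 0, 20.16]}, {"claw": 0.3, "dp": [-38.85, 15.17, 11.1], "delta_rot": [0, 0, 20.16]}]' --squeeze 30

```text
time_s: 2.25
position: [0.5016, -0.2406, 0.1206]
tool_rot: [0.0, 1.0, -0.0, 0.0]
wrist_force: [-0.6, -0.5, 0.3]
finger_gap: 0.0555
```

```bash
python3 m.py .502,-.240,.026; python3 - <<'E'
from plant import *
import cv2,numpy as np
c=read_camera("wrist");cv2.imwrite("pics/w1.png",c["pixels"][:,:,::-1]);np.savez("w1.npz",**c)
from h import *
W=cloud(c);z=W[...,2];x,y=W[...,0],W[...,1]
m=((z>.036)&(z<.056)&(x>.35)&(x<.56)&(y<-.17)&(y>-.46)).astype(np.uint8)
n,l,st,_=cv2.connectedComponentsWithStats(m)
for i in range(1,n):
    if st[i,4]>30:
        p=W[l==i];t=p[p[:,2]>np.percentile(p[:,2],95)-.006];print(t.mean(0).round(4),((t.min(0)+t.max(0))/2).round(4),st[i,4])
E
```

```text
t 2.25 pos [ 0.5016 -0.2406  0.1206] F [-0.64 -0.52  0.29] gap 0.0555
rot to std (tool rv deg) [-0.02  0.02 -0.03]
.502,-.240,.026 [-0.03  0.06  9.46]
[ 0.4204 -0.3248  0.05  ] [ 0.4204 -0.3257  0.0491] 1596
[ 0.4244 -0.3966  0.0489] [ 0.4239 -0.3976  0.0487] 916
[ 0.4988 -0.4088  0.0494] [ 0.499  -0.4102  0.0487] 1161
[ 0.5022 -0.3286  0.0498] [ 0.5029 -0.3294  0.0487] 1332
[ 0.5032 -0.2422  0.0499] [ 0.5038 -0.2422  0.0486] 1216
```

View pics/w1.png

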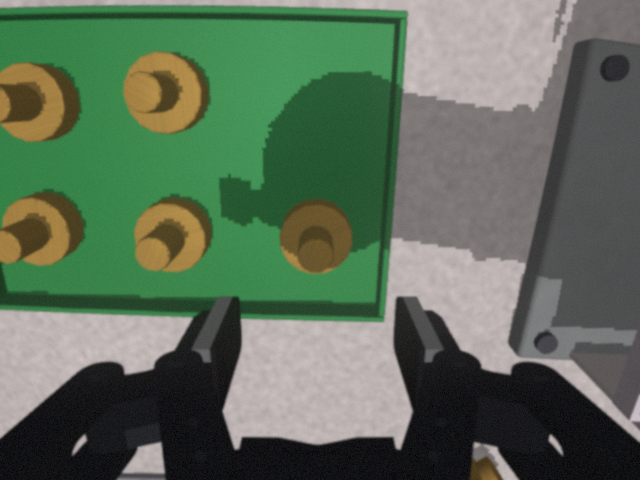

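The wrist view shows the weight at (316,235), centred between the open fingers in y.

Call:
drive_tool --deltas '[{"claw": 0.3, "dp": [-0.1, -0.2, 5], "delta_rot": [0, 0, 0]}, {"claw": 0.3, "dp": [-0.1, -0.2, 8.5], "delta_rot": [0, 0, 0]}, {"claw": 0.3, "dp": [-0.1, -0.2, 9.35], "delta_rot": [0, 0, 0]}, {"claw": 0.3, "dp": [-0.1, -0.2, 9.35], "delta_rot": [0, 0, 0]}, {"claw": -1, "dp": [-0.1, -0.2, 9.35], "delta_rot": [0, 0, 0]}, {"claw": -1, "dp": [-0.1, -0.2, 9.35], "delta_rot": [0, 0, 0]}, {"claw": -1, "dp": [-0.1, -0.2, 9.35], "delta_rot": [0, 0, 0]}, {"claw": -1, "dp": [-0.1, -0.2, 9.35], "delta_rot": [0, 0, 0]}, {"claw": -1, "dp": [-0.1, -0.2, 9.35], "delta_rot": [0, 0, 0]}, {"claw": -1, "dp": [-0.1, -0.2, 9.35], "delta_rot": [0, 0, 0]}, {"claw": -1, "dp": [-0.1, -0.2, 9.35], "delta_rot": [0, 0, 0]}]' --squeeze 40

```text
time_s: 3.4
position: [0.5044, -0.2423, 0.0288]
tool_rot: [-0.0, 1.0, -0.001, 0.002]
wrist_force: [-0.9, 1.9, 6.1]
finger_gap: 0.0186
```

```bash
python3 m.py .535,.0294,.18
```

```text
t 3.4 pos [ 0.5044 -0.2423  0.0288] F [-0.92  1.89  6.14] gap 0.0186
rot to std (tool rv deg) [-0.07  0.2   0.04]
.535,.0294,.18 [ -3.13  27.15 -15.14]
```

Call:
drive_tool --deltas '[{"claw": -1, "dp": [0, 0, -3], "delta_rot": [0, 0, 0]}, {"claw": -1, "dp": [0, 0, -8], "delta_rot": [0, 0, 0]}, {"claw": -1, "dp": [0, 0, -13], "delta_rot": [0, 0, 0]}, {"claw": -1, "dp": [-0.5, 4, -15.3], "delta_rot": [0, 0, 0]}, {"claw": -1, "dp": [-1.1, 9, -15.3], "delta_rot": [0, 0, 0]}, {"claw": -1, "dp": [-1.7, 14, -15.3], "delta_rot": [0, 0, 0]}, {"claw": -1, "dp": [-2.3, 19, -15.3], "delta_rot": [0, 0, 0]}, {"claw": -1, "dp": [-2.9, 24, -15.3], "delta_rot": [0, 0, 0]}, {"claw": -1, "dp": [-3.2, 27.15, -15.3], "delta_rot": [0, 0, 0]}, {"claw": -1, "dp": [-3.2, 27.15, -15.3], "delta_rot": [0, 0, 0]}, {"claw": -1, "dp": [-3.2, 27.15, -15.3], "delta_rot": [0, 0, 0]}, {"claw": -1, "dp": [-3.2, 27.15, -15.3], "delta_rot": [0, 0, 0]}]'

```text
time_s: 4.6
position: [0.5346, 0.0288, 0.1796]
tool_rot: [0.0, 1.0, -0.0, -0.0]
wrist_force: [-0.9, 0.4, -2.2]
finger_gap: 0.0185
```

```bash
python3 m.py .535,.0294,.122
```

```text
t 4.6 pos [0.5346 0.0288 0.1796] F [-0.85  0.38 -2.23] gap 0.0185
rot to std (tool rv deg) [-0.01 -0.04 -0.04]
.535,.0294,.122 [-0.04  0.06  5.76]
```

Call:
drive_tool --deltas '[{"claw": -1, "dp": [0, 0, 3], "delta_rot": [0, 0, 0]}, {"claw": -1, "dp": [0, 0, 5], "delta_rot": [0, 0, 0]}, {"claw": -1, "dp": [0, 0, 6], "delta_rot": [0, 0, 0]}, {"claw": -1, "dp": [0, 0, 6.4], "delta_rot": [0, 0, 0]}, {"claw": -1, "dp": [0, 0, 6.8], "delta_rot": [0, 0, 0]}, {"claw": -1, "dp": [0, 0, 6.8], "delta_rot": [0, 0, 0]}, {"claw": 0.2, "dp": [0, 0, 6.8], "delta_rot": [0, 0, 0]}, {"claw": 0.2, "dp": [0, 0, 6.8], "delta_rot": [0, 0, 0]}, {"claw": 0.2, "dp": [0, 0, 6.6], "delta_rot": [0, 0, 0]}, {"claw": 0.2, "dp": [0, 0, 3], "delta_rot": [0, 0, 0]}, {"claw": 0.2, "dp": [0, 0, 0], "delta_rot": [0, 0, 0]}]'

```text
time_s: 5.7
position: [0.5351, 0.0294, 0.1813]
tool_rot: [-0.0, 1.0, -0.0, 0.0]
wrist_force: [1.1, 0.2, 0.5]
finger_gap: 0.0512
```

```bash
python3 m.py .503,-.3290,.18; python3 - <<'E'
from plant import *
import cv2,numpy as np
c=read_camera("wrist");cv2.imwrite("pics/w2.png",c["pixels"][:,:,::-1]);np.savez("w2.npz",**c)
c=read_camera("side");cv2.imwrite("pics/s2.png",c["pixels"][:,:,::-1]);np.savez("s2.npz",**c)
from h import *
W=cloud(c);x,y,z=W[...,0],W[...,1],W[...,2]
print(np.nanmedian(z[(abs(x-.46)<.03)&(abs(y+.02)<.04)&(z>.03)&(z<.11)]))
E
```

```text
t 5.7 pos [0.5351 0.0294 0.1813] F [1.11 0.15 0.47] gap 0.0512
rot to std (tool rv deg) [-0.03  0.02  0.02]
.503,-.3290,.18 [  3.22 -35.84   0.15]
0.0822784446332619
```

View pics/s2.png

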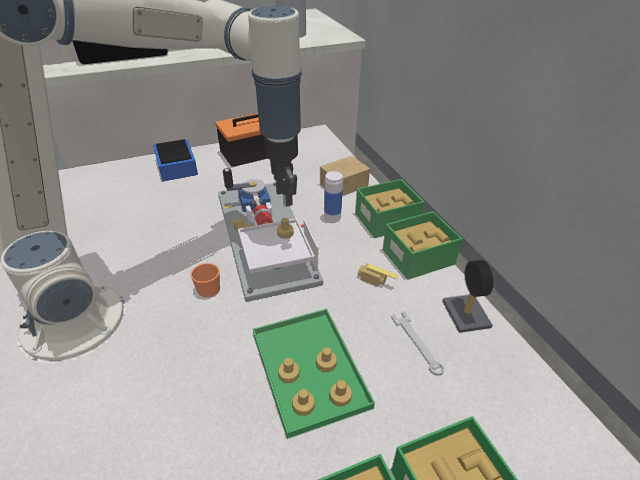

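View pics/w2.png

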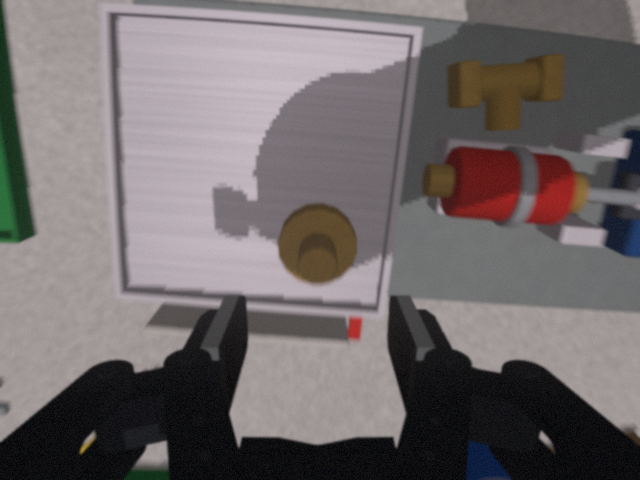

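The side view shows one weight standing on the pan at (286,228). Four are left in the tray at unchanged pixels: (326,357), (288,368), (340,392) and (303,402).

Call:
drive_tool --deltas '[{"claw": 0.2, "dp": [0.5, -5, 0.0], "delta_rot": [0, 0, 0]}, {"claw": 0.2, "dp": [1, -10, 0], "delta_rot": [0, 0, 0]}, {"claw": 0.2, "dp": [1.5, -15, 1], "delta_rot": [0, 0, 0]}, {"claw": 0.2, "dp": [2, -19.9, 2], "delta_rot": [0, 0, 0]}, {"claw": 0.2, "dp": [2.5, -24.8, 3], "delta_rot": [0, 0, 0]}, {"claw": 0.2, "dp": [3, -29.6, 4], "delta_rot": [0, 0, 0]}, {"claw": 0.2, "dp": [3.2, -34, 5], "delta_rot": [0, 0, 0]}, {"claw": 0.2, "dp": [3.2, -35.84, 7], "delta_rot": [0, 0, 0]}, {"claw": 0.2, "dp": [3.2, -35.84, 9], "delta_rot": [0, 0, 0]}]'

```text
time_s: 6.7
position: [0.5027, -0.3318, 0.0889]
tool_rot: [0.002, 1.0, -0.0, 0.0]
wrist_force: [-0.0, 1.2, -0.6]
finger_gap: 0.0511
```

```bash
cat > w.py <<'E'
from m import *
import cv2
from h import *
info()
c=read_camera("wrist");W=cloud(c);z=W[...,2];x,y=W[...,0],W[...,1]
m=((z>.036)&(z<.056)&(x>.37)&(x<.56)&(y<-.19)&(y>-.46)).astype(np.uint8)
n,l,st,_=cv2.connectedComponentsWithStats(m)
for i in range(1,n):
    if st[i,4]>150:
        q=W[l==i];t=q[q[:,2]>np.percentile(q[:,2],95)-.006];a=((t.min(0)+t.max(0))/2);print(a.round(4),st[i,4],"dp to grasp",dp([a[0],a[1],.0298]))
E
python3 w.py
```

```text
t 6.7 pos [ 0.5027 -0.3318  0.0889] F [-0.05  1.17 -0.6 ] gap 0.0511
rot to std (tool rv deg) [-0.04  0.04 -0.2 ]
[ 0.4206 -0.326   0.0493] 1845 dp to grasp [8.22 0.55 5.9 ]
[ 0.4238 -0.4035  0.0489] 2202 dp to grasp [ 7.86 -7.19  5.91]
[ 0.499  -0.4127  0.0489] 1807 dp to grasp [ 0.34 -8.09  5.92]
[ 0.503  -0.3296  0.0487] 1645 dp to grasp [-0.03  0.22  5.91]
```

Call:
drive_tool --deltas '[{"claw": 0.2, "dp": [0, 0, 4], "delta_rot": [0, 0, 0]}, {"claw": 0.2, "dp": [0, 0, 5.8], "delta_rot": [0, 0, 0]}, {"claw": 0.2, "dp": [0, 0, 6.1], "delta_rot": [0, 0, 0]}, {"claw": -1, "dp": [0, 0, 6.1], "delta_rot": [0, 0, 0]}, {"claw": -1, "dp": [0, 0, 6.1], "delta_rot": [0, 0, 0]}, {"claw": -1, "dp": [0, 0, 6.1], "delta_rot": [0, 0, 0]}, {"claw": -1, "dp": [0, 0, 6.1], "delta_rot": [0, 0, 0]}, {"claw": -1, "dp": [0, 0, 6.1], "delta_rot": [0, 0, 0]}, {"claw": -1, "dp": [0, 0, 6.1], "delta_rot": [0, 0, 0]}]'

```text
time_s: 7.65
position: [0.5044, -0.3293, 0.0308]
tool_rot: [-0.0, 1.0, -0.001, 0.002]
wrist_force: [-0.6, 1.7, 6.0]
finger_gap: 0.018
```

```bash
python3 m.py .529,-.0444,.18
```

```text
t 7.65 pos [ 0.5044 -0.3293  0.0308] F [-0.64  1.72  5.97] gap 0.018
rot to std (tool rv deg) [-0.09  0.2   0.03]
.529,-.0444,.18 [ -2.53  28.46 -14.96]
```

Call:
drive_tool --deltas '[{"claw": -1, "dp": [0, 0, -3], "delta_rot": [0, 0, 0]}, {"claw": -1, "dp": [0, 0, -8], "delta_rot": [0, 0, 0]}, {"claw": -1, "dp": [0, 0, -13], "delta_rot": [0, 0, 0]}, {"claw": -1, "dp": [-0.5, 4.5, -15], "delta_rot": [0, 0, 0]}, {"claw": -1, "dp": [-1.1, 9.4, -15], "delta_rot": [0, 0, 0]}, {"claw": -1, "dp": [-1.5, 14.3, -15], "delta_rot": [0, 0, 0]}, {"claw": -1, "dp": [-2, 19.2, -15], "delta_rot": [0, 0, 0]}, {"claw": -1, "dp": [-2.5, 24.1, -15], "delta_rot": [0, 0, 0]}, {"claw": -1, "dp": [-2.6, 28.5, -15], "delta_rot": [0, 0, 0]}, {"claw": -1, "dp": [-2.6, 28.5, -15], "delta_rot": [0, 0, 0]}, {"claw": -1, "dp": [-2.6, 28.5, -15], "delta_rot": [0, 0, 0]}, {"claw": -1, "dp": [-2.6, 28.5, -15], "delta_rot": [0, 0, 0]}]'

```text
time_s: 8.85
position: [0.5287, -0.0445, 0.1787]
tool_rot: [0.0, 1.0, -0.0, -0.0]
wrist_force: [0.3, 0.4, -3.1]
finger_gap: 0.018
```

```bash
python3 m.py .529,-.0444,.103
```

```text
t 8.85 pos [ 0.5287 -0.0445  0.1787] F [ 0.26  0.37 -3.1 ] gap 0.018
rot to std (tool rv deg) [-0.01 -0.03 -0.03]
.529,-.0444,.103 [-0.04  0.01  7.57]
```

Call:
drive_tool --deltas '[{"claw": -1, "dp": [0, 0, 4], "delta_rot": [0, 0, 0]}, {"claw": -1, "dp": [0, 0, 6], "delta_rot": [0, 0, 0]}, {"claw": -1, "dp": [0, 0, 6.8], "delta_rot": [0, 0, 0]}, {"claw": -1, "dp": [0, 0, 7.2], "delta_rot": [0, 0, 0]}, {"claw": -1, "dp": [0, 0, 7.6], "delta_rot": [0, 0, 0]}, {"claw": -1, "dp": [0, 0, 7.6], "delta_rot": [0, 0, 0]}, {"claw": 0.2, "dp": [0, 0, 7.6], "delta_rot": [0, 0, 0]}, {"claw": 0.2, "dp": [0, 0, 7.6], "delta_rot": [0, 0, 0]}, {"claw": 0.2, "dp": [0, 0, 7.4], "delta_rot": [0, 0, 0]}, {"claw": 0.2, "dp": [0, 0, 3.5], "delta_rot": [0, 0, 0]}, {"claw": 0.2, "dp": [0, 0, 0], "delta_rot": [0, 0, 0]}]'

```text
time_s: 9.95
position: [0.5288, -0.044, 0.18]
tool_rot: [-0.0, 1.0, -0.0, -0.0]
wrist_force: [0.7, 0.4, 0.5]
finger_gap: 0.0519
```

```bash
python3 m.py .4206,-.326,.09; cat > s.py <<'E'
import sys
from plant import *
import cv2,numpy as np
from h import *
n=sys.argv[1]
c=read_camera("side");cv2.imwrite(f"pics/{n}.png",cv2.resize(c["pixels"][130:470,180:430],None,fx=1.76,fy=1.76,interpolation=cv2.INTER_CUBIC)[:,:,::-1])
W=cloud(c);x,y,z=W[...,0],W[...,1],W[...,2]
hsv=cv2.cvtColor(c["pixels"],cv2.COLOR_RGB2HSV)
pan=(hsv[...,1]<40)&(hsv[...,2]>110)&(z>.03)&(z<.12)&(abs(x-.495)<.06)&(abs(y+.0045)<.06)
print("pan z",np.nanmedian(z[pan]),pan.sum(), "sink vs a:",)
a=dict(np.load("a_side.npz"));Wa=cloud(a);print("empty ref",np.nanmedian(Wa[...,2][(abs(Wa[...,0]-.495)<.06)&(abs(Wa[...,1]+.0045)<.06)&(Wa[...,2]>.05)]))
print([(np.round(d["centre"],3).tolist(),round(d["p"],2)) for d in search_frame("side","weight1")])
E
python3 s.py s3
```

```text
t 9.95 pos [ 0.5288 -0.044   0.18  ] F [0.71 0.38 0.55] gap 0.0519
rot to std (tool rv deg) [-0.03 -0.04  0.02]
.4206,-.326,.09 [ 10.82 -28.19   9.02]
pan z 0.07396146407578602 1032 sink vs a:
empty ref 0.09210075371419157
[([0.522, -0.056, 0.09], 0.8), ([0.534, 0.024, 0.089], 0.67), ([0.422, -0.413, 0.021], 0.64), ([0.42, -0.333, 0.024], 0.6), ([0.496, -0.421, 0.023], 0.55)]
```

View pics/s3.png

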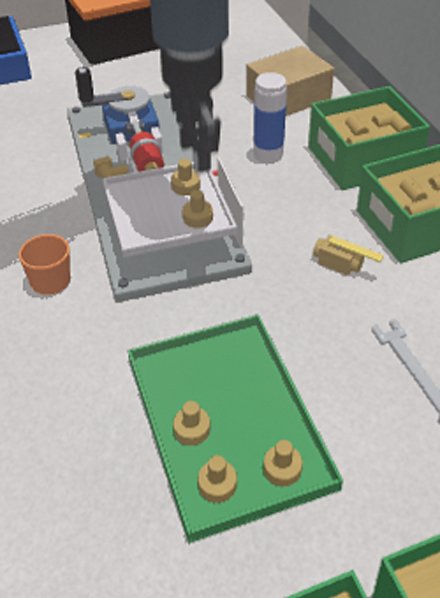

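The picture shows two weights on the pan at (185,178) and (197,210) and three left in the tray. The pan has sunk about 18 mm.

Call:
drive_tool --deltas '[{"claw": 0.2, "dp": [1.8, -4.6, 0], "delta_rot": [0, 0, 0]}, {"claw": 0.2, "dp": [3.6, -9.2, 0], "delta_rot": [0, 0, 0]}, {"claw": 0.2, "dp": [5.4, -13.8, 1], "delta_rot": [0, 0, 0]}, {"claw": 0.2, "dp": [7.2, -18.4, 2.5], "delta_rot": [0, 0, 0]}, {"claw": 0.2, "dp": [9, -23, 4], "delta_rot": [0, 0, 0]}, {"claw": 0.2, "dp": [10.3, -26.6, 6], "delta_rot": [0, 0, 0]}, {"claw": 0.2, "dp": [10.8, -28.2, 8], "delta_rot": [0, 0, 0]}, {"claw": 0.2, "dp": [10.8, -28.2, 9], "delta_rot": [0, 0, 0]}, {"claw": 0.2, "dp": [10.8, -28.2, 9], "delta_rot": [0, 0, 0]}]'

```text
time_s: 10.95
position: [0.4201, -0.3254, 0.0874]
tool_rot: [0.001, 1.0, 0.001, -0.001]
wrist_force: [0.7, 0.0, -0.1]
finger_gap: 0.0514
```

```bash
python3 w.py
```

```text
t 10.95 pos [ 0.4201 -0.3254  0.0874] F [ 0.72  0.05 -0.12] gap 0.0514
rot to std (tool rv deg) [ 0.08 -0.14 -0.06]
[ 0.4199 -0.3257  0.0487] 1674 dp to grasp [ 0.01 -0.04  5.76]
[ 0.4236 -0.4036  0.0486] 1807 dp to grasp [-0.38 -7.83  5.75]
```

Call:
drive_tool --deltas '[{"claw": 0.2, "dp": [0, 0, 4], "delta_rot": [0, 0, 0]}, {"claw": 0.2, "dp": [0, 0, 5.6], "delta_rot": [0, 0, 0]}, {"claw": 0.2, "dp": [0, 0, 5.9], "delta_rot": [0, 0, 0]}, {"claw": -1, "dp": [0, 0, 5.9], "delta_rot": [0, 0, 0]}, {"claw": -1, "dp": [0, 0, 5.9], "delta_rot": [0, 0, 0]}, {"claw": -1, "dp": [0, 0, 5.9], "delta_rot": [0, 0, 0]}, {"claw": -1, "dp": [0, 0, 5.9], "delta_rot": [0, 0, 0]}, {"claw": -1, "dp": [0, 0, 5.9], "delta_rot": [0, 0, 0]}, {"claw": -1, "dp": [0, 0, 5.9], "delta_rot": [0, 0, 0]}]'

```text
time_s: 11.9
position: [0.4225, -0.326, 0.0316]
tool_rot: [-0.0, 1.0, -0.001, 0.002]
wrist_force: [0.4, 4.3, 6.2]
finger_gap: 0.0183
```

```bash
python3 m.py .4611,.0354,.18
```

```text
t 11.9 pos [ 0.4225 -0.326   0.0316] F [0.36 4.32 6.18] gap 0.0183
rot to std (tool rv deg) [-0.06  0.2   0.03]
.4611,.0354,.18 [ -3.93  36.13 -14.87]
```

Call:
drive_tool --deltas '[{"claw": -1, "dp": [0, 0, -3], "delta_rot": [0, 0, 0]}, {"claw": -1, "dp": [0, 0, -8], "delta_rot": [0, 0, 0]}, {"claw": -1, "dp": [0, 0.5, -13], "delta_rot": [0, 0, 0]}, {"claw": -1, "dp": [-0.5, 5, -15], "delta_rot": [0, 0, 0]}, {"claw": -1, "dp": [-1.1, 9.9, -15], "delta_rot": [0, 0, 0]}, {"claw": -1, "dp": [-1.7, 14.8, -15], "delta_rot": [0, 0, 0]}, {"claw": -1, "dp": [-2.3, 19.7, -15], "delta_rot": [0, 0, 0]}, {"claw": -1, "dp": [-2.9, 24.6, -15], "delta_rot": [0, 0, 0]}, {"claw": -1, "dp": [-3.5, 29.5, -15], "delta_rot": [0, 0, 0]}, {"claw": -1, "dp": [-4, 34, -15], "delta_rot": [0, 0, 0]}, {"claw": -1, "dp": [-4, 36.1, -15], "delta_rot": [0, 0, 0]}, {"claw": -1, "dp": [-4, 36.1, -15], "delta_rot": [0, 0, 0]}]'

```text
time_s: 13.1
position: [0.4607, 0.0376, 0.1796]
tool_rot: [-0.002, 1.0, 0.0, -0.0]
wrist_force: [0.0, -1.3, -2.8]
finger_gap: 0.018
```

```bash
python3 m.py .4611,.0354,.095
```

```text
t 13.1 pos [0.4607 0.0376 0.1796] F [ 0.02 -1.29 -2.8 ] gap 0.018
rot to std (tool rv deg) [ 0.05 -0.02  0.19]
.4611,.0354,.095 [-0.05 -0.23  8.46]
```

Call:
drive_tool --deltas '[{"claw": -1, "dp": [0, 0, 2], "delta_rot": [0, 0, 0]}, {"claw": -1, "dp": [0, 0, 6], "delta_rot": [0, 0, 0]}, {"claw": -1, "dp": [0, 0, 7.6], "delta_rot": [0, 0, 0]}, {"claw": -1, "dp": [0, 0, 8], "delta_rot": [0, 0, 0]}, {"claw": -1, "dp": [0, 0, 8.4], "delta_rot": [0, 0, 0]}, {"claw": -1, "dp": [0, 0, 8.4], "delta_rot": [0, 0, 0]}, {"claw": 0.2, "dp": [0, 0, 8.4], "delta_rot": [0, 0, 0]}, {"claw": 0.2, "dp": [0, 0, 8.4], "delta_rot": [0, 0, 0]}, {"claw": 0.2, "dp": [0, 0, 8.2], "delta_rot": [0, 0, 0]}, {"claw": 0.2, "dp": [0, 0, 4], "delta_rot": [0, 0, 0]}, {"claw": 0.2, "dp": [0, 0, 0], "delta_rot": [0, 0, 0]}]'

```text
time_s: 14.2
position: [0.4606, 0.0348, 0.181]
tool_rot: [-0.0, 1.0, -0.0, -0.001]
wrist_force: [0.6, 0.3, 0.5]
finger_gap: 0.0513
```

```bash
python3 m.py .4236,-.4036,.09;python3 s.py s4
```

```text
t 14.2 pos [0.4606 0.0348 0.181 ] F [0.61 0.35 0.52] gap 0.0513
rot to std (tool rv deg) [-0.05 -0.06  0.01]
.4236,-.4036,.09 [  3.7  -43.83   9.15]
pan z 0.06492176986902187 876 sink vs a:
empty ref 0.09210075371419157
[([0.494, -0.42, 0.026], 0.84), ([0.422, -0.411, 0.02], 0.78), ([0.534, 0.023, 0.082], 0.7), ([0.523, -0.055, 0.082], 0.69), ([0.459, 0.031, 0.088], 0.48)]
```

View pics/s4.png

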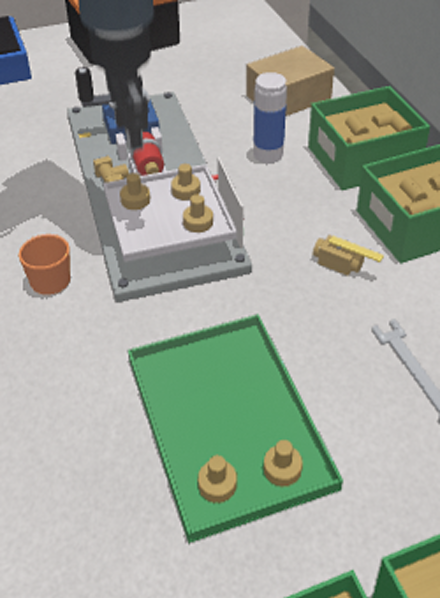

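The picture shows three weights on the pan at (133,190), (185,180) and (197,212). The pan has sunk about 27.2 mm, right at the band's edge, so I'll add a fourth.

Call:
drive_tool --deltas '[{"claw": 0.2, "dp": [0.4, -4.9, 0], "delta_rot": [0, 0, 0]}, {"claw": 0.2, "dp": [0.8, -9.8, 0], "delta_rot": [0, 0, 0]}, {"claw": 0.2, "dp": [1.2, -14.7, 0.5], "delta_rot": [0, 0, 0]}, {"claw": 0.2, "dp": [1.6, -19.6, 1], "delta_rot": [0, 0, 0]}, {"claw": 0.2, "dp": [2, -24.5, 1.5], "delta_rot": [0, 0, 0]}, {"claw": 0.2, "dp": [2.5, -29.4, 2.5], "delta_rot": [0, 0, 0]}, {"claw": 0.2, "dp": [3, -34.2, 3.5], "delta_rot": [0, 0, 0]}, {"claw": 0.2, "dp": [3.5, -39, 4.5], "delta_rot": [0, 0, 0]}, {"claw": 0.2, "dp": [3.7, -42.5, 6.5], "delta_rot": [0, 0, 0]}, {"claw": 0.2, "dp": [3.7, -43.8, 8.5], "delta_rot": [0, 0, 0]}, {"claw": 0.2, "dp": [3.7, -43.8, 9.1], "delta_rot": [0, 0, 0]}, {"claw": 0.2, "dp": [3.7, -43.8, 9.1], "delta_rot": [0, 0, 0]}]'

```text
time_s: 15.5
position: [0.4234, -0.4025, 0.0878]
tool_rot: [0.0, 1.0, 0.001, -0.001]
wrist_force: [-0.1, 0.4, 1.1]
finger_gap: 0.0512
```

```bash
python3 w.py
```

```text
t 15.5 pos [ 0.4234 -0.4025  0.0878] F [-0.08  0.37  1.09] gap 0.0512
rot to std (tool rv deg) [ 0.07 -0.11 -0.03]
[ 0.4232 -0.4037  0.0488] 1670 dp to grasp [ 0.01 -0.13  5.8 ]
[ 0.4988 -0.4132  0.0484] 1514 dp to grasp [-7.56 -1.08  5.79]
```

Call:
drive_tool --deltas '[{"claw": 0.2, "dp": [0, -0.1, 4], "delta_rot": [0, 0, 0]}, {"claw": 0.2, "dp": [0, -0.1, 5.6], "delta_rot": [0, 0, 0]}, {"claw": 0.2, "dp": [0, -0.1, 5.9], "delta_rot": [0, 0, 0]}, {"claw": -1, "dp": [0, -0.1, 5.9], "delta_rot": [0, 0, 0]}, {"claw": -1, "dp": [0, -0.1, 5.9], "delta_rot": [0, 0, 0]}, {"claw": -1, "dp": [0, -0.1, 5.9], "delta_rot": [0, 0, 0]}, {"claw": -1, "dp": [0, -0.1, 5.9], "delta_rot": [0, 0, 0]}, {"claw": -1, "dp": [0, -0.1, 5.9], "delta_rot": [0, 0, 0]}, {"claw": -1, "dp": [0, -0.1, 5.9], "delta_rot": [0, 0, 0]}]'

```text
time_s: 16.45
position: [0.4253, -0.4042, 0.0318]
tool_rot: [-0.0, 1.0, -0.001, 0.002]
wrist_force: [1.5, 3.6, 6.3]
finger_gap: 0.0184
```

```bash
python3 m.py .4551,-.0384,.18
```

```text
t 16.45 pos [ 0.4253 -0.4042  0.0318] F [1.45 3.64 6.34] gap 0.0184
rot to std (tool rv deg) [-0.09  0.18  0.03]
.4551,-.0384,.18 [ -3.05  36.56 -14.87]
```

Call:
drive_tool --deltas '[{"claw": -1, "dp": [0, 0, -3], "delta_rot": [0, 0, 0]}, {"claw": -1, "dp": [0, 0, -8], "delta_rot": [0, 0, 0]}, {"claw": -1, "dp": [0, 0.5, -13], "delta_rot": [0, 0, 0]}, {"claw": -1, "dp": [-0.4, 5, -15], "delta_rot": [0, 0, 0]}, {"claw": -1, "dp": [-0.8, 9.9, -15], "delta_rot": [0, 0, 0]}, {"claw": -1, "dp": [-1.2, 14.8, -15], "delta_rot": [0, 0, 0]}, {"claw": -1, "dp": [-1.7, 19.7, -15], "delta_rot": [0, 0, 0]}, {"claw": -1, "dp": [-2.3, 24.6, -15], "delta_rot": [0, 0, 0]}, {"claw": -1, "dp": [-2.8, 29.5, -15], "delta_rot": [0, 0, 0]}, {"claw": -1, "dp": [-3.15, 34.2, -15], "delta_rot": [0, 0, 0]}, {"claw": -1, "dp": [-3.15, 36.5, -15], "delta_rot": [0, 0, 0]}, {"claw": -1, "dp": [-3.15, 36.5, -15], "delta_rot": [0, 0, 0]}]'

```text
time_s: 17.65
position: [0.4552, -0.0362, 0.1799]
tool_rot: [-0.002, 1.0, 0.001, 0.0]
wrist_force: [-0.8, -1.2, -3.9]
finger_gap: 0.0184
```

```bash
python3 m.py .4551,-.0384,.0865
```

```text
t 17.65 pos [ 0.4552 -0.0362  0.1799] F [-0.8  -1.17 -3.87] gap 0.0184
rot to std (tool rv deg) [0.06 0.01 0.21]
.4551,-.0384,.0865 [ 0.02 -0.23  9.34]
```

Call:
drive_tool --deltas '[{"claw": -1, "dp": [0, 0, 2], "delta_rot": [0, 0, 0]}, {"claw": -1, "dp": [0, 0, 6.5], "delta_rot": [0, 0, 0]}, {"claw": -1, "dp": [0, 0, 8.4], "delta_rot": [0, 0, 0]}, {"claw": -1, "dp": [0, 0, 8.9], "delta_rot": [0, 0, 0]}, {"claw": -1, "dp": [0, 0, 9.3], "delta_rot": [0, 0, 0]}, {"claw": -1, "dp": [0, 0, 9.3], "delta_rot": [0, 0, 0]}, {"claw": 0.2, "dp": [0, 0, 9.3], "delta_rot": [0, 0, 0]}, {"claw": 0.2, "dp": [0, 0, 9.3], "delta_rot": [0, 0, 0]}, {"claw": 0.2, "dp": [0, 0, 9.1], "delta_rot": [0, 0, 0]}, {"claw": 0.2, "dp": [0, 0, 5], "delta_rot": [0, 0, 0]}, {"claw": 0.2, "dp": [0, 0, 0], "delta_rot": [0, 0, 0]}]'

```text
time_s: 18.75
position: [0.4541, -0.0392, 0.1799]
tool_rot: [0.0, 1.0, -0.0, -0.002]
wrist_force: [2.4, -0.3, 0.4]
finger_gap: 0.0513
```

```bash
python3 m.py .4490,.292,.2;python3 s.py s5; python3 - <<'E'
from plant import *
from h import *
c=read_camera("wrist");cv2.imwrite("pics/w5.png",c["pixels"][:,:,::-1])
W=cloud(c);x,y,z=W[...,0],W[...,1],W[...,2]
hsv=cv2.cvtColor(c["pixels"],cv2.COLOR_RGB2HSV)
pan=(hsv[...,1]<40)&(hsv[...,2]>80)&(z>.03)&(z<.12)&(abs(x-.495)<.06)&(abs(y+.0045)<.06)
print("wrist pan z",np.nanmedian(z[pan]),pan.sum())
E
```

```text
t 18.75 pos [ 0.4541 -0.0392  0.1799] F [ 2.38 -0.35  0.42] gap 0.0513
rot to std (tool rv deg) [-0.05 -0.24 -0.  ]
.4490,.292,.2 [ 0.52 33.12 -2.04]
pan z 0.05674498999934163 613 sink vs a:
empty ref 0.09210075371419157
[([0.496, -0.422, 0.024], 0.75), ([0.523, -0.052, 0.076], 0.72), ([0.537, 0.021, 0.073], 0.63), ([0.458, 0.027, 0.077], 0.61)]
wrist pan z 0.056728116747154944 14907
```

View pics/s5.png

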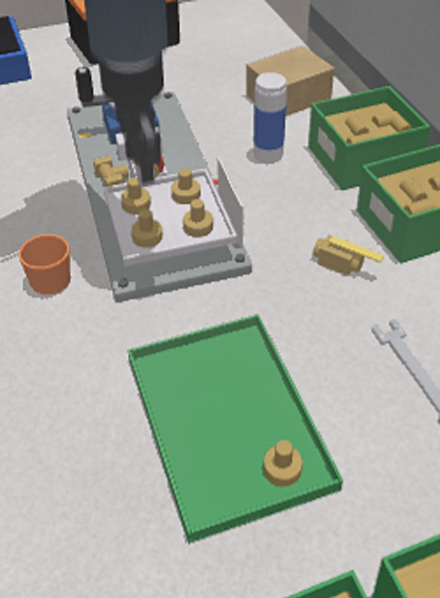

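The picture shows four weights standing on the pan. The pan has sunk about 35.4 mm (both cameras agree), so the pointer is inside the band. Next is the crank handle.

Call:
drive_tool --deltas '[{"claw": 0.4, "dp": [0.1, 4.5, -2], "delta_rot": [0, 0, 0]}, {"claw": 0.4, "dp": [0.2, 9.4, -2], "delta_rot": [0, 0, 0]}, {"claw": 0.4, "dp": [0.3, 14.3, -2], "delta_rot": [0, 0, 0]}, {"claw": 0.4, "dp": [0.4, 19.2, -2], "delta_rot": [0, 0, 0]}, {"claw": 0.4, "dp": [0.5, 24.1, -2], "delta_rot": [0, 0, 0]}, {"claw": 0.4, "dp": [0.6, 29, -2], "delta_rot": [0, 0, 0]}, {"claw": 0.4, "dp": [0.6, 33.1, -2], "delta_rot": [0, 0, 0]}, {"claw": 0.4, "dp": [0.6, 33.1, -2], "delta_rot": [0, 0, 0]}, {"claw": 0.4, "dp": [0.6, 33.1, -2], "delta_rot": [0, 0, 0]}]'

```text
time_s: 19.8
position: [0.4491, 0.2927, 0.199]
tool_rot: [-0.001, 1.0, -0.001, -0.001]
wrist_force: [-0.4, 0.9, 0.6]
finger_gap: 0.0597
```

```bash
python3 - <<'E'
from m import *
from h import *
info()
c=read_camera("wrist");cv2.imwrite("pics/w6.png",c["pixels"][:,:,::-1])
W=cloud(c);x,y,z=W[...,0],W[...,1],W[...,2]
m=(z>.138)&(z<.15)&(x>.35)&(x<.62)&(y>.2)&(y<.4)
q=W[m];print("knob",q.mean(0),(q.min(0)+q.max(0))/2,m.sum(),np.ptp(q,0))
hsv=cv2.cvtColor(c["pixels"],cv2.COLOR_RGB2HSV)
b=(abs(z-.083)<.007)&(x>.47)&(x<.57)&(y>.23)&(y<.34)&(hsv[...,1]<60)
q=W[b];print("disc",cv2.minEnclosingCircle(q[:,:2].astype(np.float32)*1000),len(q))
b=(abs(z-.09)<.012)&(x>.48)&(x<.57)&(y>.23)&(y<.34)&(hsv[...,1]>110)&(hsv[...,0]<35)
q=W[b];print("hub",q.mean(0) if len(q) else None,len(q))
for n in("wrist","top"):
  for t in("crank_axis","knob_mid"): print(n,t,[(np.round(d["centre"],3).tolist(),round(d["p"],2)) for d in search_frame(n,t)])
E
```

```text
t 19.8 pos [0.4491 0.2927 0.199 ] F [-0.39  0.92  0.55] gap 0.0597
rot to std (tool rv deg) [-0.07 -0.06  0.09]
knob [0.44869274 0.29610588 0.14299064] [0.44947649 0.29604694 0.14182693] 1958 [0.02517884 0.0256076  0.00755456]
disc ((514.0230102539062, 284.04571533203125), 40.84762191772461) 6991
hub [0.5184842  0.28328006 0.09027627] 729
wrist crank_axis [([0.508, 0.29, 0.091], 0.78)]
wrist knob_mid [([0.447, 0.298, 0.142], 0.97)]
top crank_axis [([0.51, 0.286, 0.079], 0.56), ([0.497, -0.003, 0.094], 0.5)]
top knob_mid [([0.449, 0.287, 0.14], 0.48)]
```

View pics/w6.png

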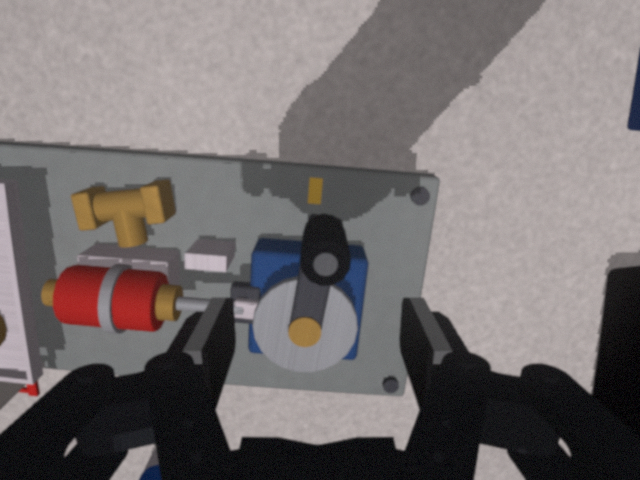

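The wrist view shows the handle top at (326,264) and the hub at (305,332). The handle axis is near (0.449,0.296), so the crank angle is about 0.09 rad. I'll descend and grip it.

Call:
drive_tool --deltas '[{"claw": 0.4, "dp": [0, 0.35, 4], "delta_rot": [0, 0, 0]}, {"claw": 0.4, "dp": [0, 0.35, 8], "delta_rot": [0, 0, 0]}, {"claw": 0.4, "dp": [0, 0.35, 9.6], "delta_rot": [0, 0, 0]}, {"claw": 0.4, "dp": [0, 0.35, 9.6], "delta_rot": [0, 0, 0]}, {"claw": -0.2, "dp": [0, 0.35, 9.6], "delta_rot": [0, 0, 0]}, {"claw": -0.5, "dp": [0, 0.35, 9.6], "delta_rot": [0, 0, 0]}, {"claw": -1, "dp": [0, 0.35, 9.6], "delta_rot": [0, 0, 0]}, {"claw": -1, "dp": [0, 0.35, 9.6], "delta_rot": [0, 0, 0]}, {"claw": -1, "dp": [0, 0.35, 9.6], "delta_rot": [0, 0, 0]}, {"claw": -1, "dp": [0, 0.35, 9.6], "delta_rot": [0, 0, 0]}, {"claw": -1, "dp": [0, 0.35, 9.6], "delta_rot": [0, 0, 0]}]' --squeeze 60

```text
time_s: 21.15
position: [0.4505, 0.2962, 0.1057]
tool_rot: [-0.0, 1.0, 0.001, 0.001]
wrist_force: [-0.7, -1.3, 6.9]
finger_gap: 0.0247
```

```bash
python3 - <<'E'
from m import *
info()
C=np.array([.5185,.2838]);r=.07
f=lambda ph: C+r*np.array([np.cos(np.deg2rad(ph)),np.sin(np.deg2rad(ph))])
for k in range(6):
    p0=f(170-60*k); out=[]
    for j in range(1,13):
        d=(f(170-60*k-5*j)-p0)*100; out.append([round(-d[0],2),round(d[1],2)])
    print(k,out)
E
```

```text
t 21.15 pos [0.4505 0.2962 0.1057] F [-0.72 -1.33  6.94] gap 0.0247
rot to std (tool rv deg) [0.12 0.17 0.03]
0 [[np.float64(-0.13), np.float64(0.6)], [np.float64(-0.32), np.float64(1.18)], [np.float64(-0.55), np.float64(1.74)], [np.float64(-0.83), np.float64(2.28)], [np.float64(-1.16), np.float64(2.8)], [np.float64(-1.53), np.float64(3.28)], [np.float64(-1.94), np.float64(3.73)], [np.float64(-2.39), np.float64(4.15)], [np.float64(-2.88), np.float64(4.52)], [np.float64(-3.39), np.float64(4.85)], [np.float64(-3.94), np.float64(5.13)], [np.float64(-4.5), np.float64(5.36)]]
1 [[np.float64(-0.58), np.float64(0.18)], [np.float64(-1.18), np.float64(0.32)], [np.float64(-1.78), np.float64(0.4)], [np.float64(-2.39), np.float64(0.42)], [np.float64(-3.0), np.float64(0.4)], [np.float64(-3.61), np.float64(0.32)], [np.float64(-4.21), np.float64(0.18)], [np.float64(-4.79), np.float64(0.0)], [np.float64(-5.35), np.float64(-0.23)], [np.float64(-5.89), np.float64(-0.52)], [np.float64(-6.41), np.float64(-0.84)], [np.float64(-6.89), np.float64(-1.22)]]
2 [[np.float64(-0.45), np.float64(-0.41)], [np.floa
[... 1116 characters left out ...]
loat64(-0.32)], [np.float64(4.21), np.float64(-0.18)], [np.float64(4.79), np.float64(0.0)], [np.float64(5.35), np.float64(0.23)], [np.float64(5.89), np.float64(0.52)], [np.float64(6.41), np.float64(0.84)], [np.float64(6.89), np.float64(1.22)]]
5 [[np.float64(0.45), np.float64(0.41)], [np.float64(0.86), np.float64(0.86)], [np.float64(1.23), np.float64(1.35)], [np.float64(1.56), np.float64(1.86)], [np.float64(1.84), np.float64(2.4)], [np.float64(2.08), np.float64(2.97)], [np.float64(2.26), np.float64(3.55)], [np.float64(2.39), np.float64(4.15)], [np.float64(2.47), np.float64(4.75)], [np.float64(2.5), np.float64(5.36)], [np.float64(2.47), np.float64(5.97)], [np.float64(2.39), np.float64(6.58)]]
```

Call:
drive_tool --deltas '[{"claw": -1, "dp": [-0.13, 0.6, 0], "delta_rot": [0, 0, 0]}, {"claw": -1, "dp": [-0.32, 1.18, 0], "delta_rot": [0, 0, 0]}, {"claw": -1, "dp": [-0.55, 1.74, 0], "delta_rot": [0, 0, 0]}, {"claw": -1, "dp": [-0.83, 2.28, 0], "delta_rot": [0, 0, 0]}, {"claw": -1, "dp": [-1.16, 2.8, 0], "delta_rot": [0, 0, 0]}, {"claw": -1, "dp": [-1.53, 3.28, 0], "delta_rot": [0, 0, 0]}]'

```text
time_s: 21.75
position: [0.4654, 0.3289, 0.1057]
tool_rot: [-0.0, 1.0, 0.001, 0.001]
wrist_force: [-0.7, -1.1, 7.1]
finger_gap: 0.0251
```

```bash
python3 m.py
```

```text
t 21.75 pos [0.4654 0.3289 0.1057] F [-0.67 -1.13  7.14] gap 0.0251
rot to std (tool rv deg) [0.08 0.11 0.03]
```

Call:
drive_tool --deltas '[{"claw": -1, "dp": [-0.41, 0.45, 0], "delta_rot": [0, 0, 0]}, {"claw": -1, "dp": [-0.86, 0.87, 0], "delta_rot": [0, 0, 0]}, {"claw": -1, "dp": [-1.35, 1.24, 0], "delta_rot": [0, 0, 0]}, {"claw": -1, "dp": [-1.86, 1.57, 0], "delta_rot": [0, 0, 0]}, {"claw": -1, "dp": [-2.41, 1.85, 0], "delta_rot": [0, 0, 0]}, {"claw": -1, "dp": [-2.97, 2.08, 0], "delta_rot": [0, 0, 0]}, {"claw": -1, "dp": [-3.55, 2.26, 0], "delta_rot": [0, 0, 0]}, {"claw": -1, "dp": [-4.15, 2.4, 0], "delta_rot": [0, 0, 0]}, {"claw": -1, "dp": [-4.75, 2.48, 0], "delta_rot": [0, 0, 0]}, {"claw": -1, "dp": [-5.36, 2.5, 0], "delta_rot": [0, 0, 0]}, {"claw": -1, "dp": [-5.97, 2.48, 0], "delta_rot": [0, 0, 0]}, {"claw": -1, "dp": [-6.58, 2.4, 0], "delta_rot": [0, 0, 0]}]'

```text
time_s: 22.95
position: [0.5302, 0.3536, 0.1058]
tool_rot: [-0.0, 1.0, 0.001, 0.0]
wrist_force: [-8.4, 2.0, 8.8]
finger_gap: 0.0248
```

```bash
python3 m.py
```

```text
t 22.95 pos [0.5302 0.3536 0.1058] F [-8.43  1.98  8.85] gap 0.0248
rot to std (tool rv deg) [0.15 0.02 0.04]
```

Call:
drive_tool --deltas '[{"claw": -1, "dp": [-0.6, -0.14, 0], "delta_rot": [0, 0, 0]}, {"claw": -1, "dp": [-1.18, -0.32, 0], "delta_rot": [0, 0, 0]}, {"claw": -1, "dp": [-1.74, -0.55, 0], "delta_rot": [0, 0, 0]}, {"claw": -1, "dp": [-2.28, -0.84, 0], "delta_rot": [0, 0, 0]}, {"claw": -1, "dp": [-2.8, -1.16, 0], "delta_rot": [0, 0, 0]}, {"claw": -1, "dp": [-3.28, -1.54, 0], "delta_rot": [0, 0, 0]}, {"claw": -1, "dp": [-3.73, -1.95, 0], "delta_rot": [0, 0, 0]}, {"claw": -1, "dp": [-4.14, -2.4, 0], "delta_rot": [0, 0, 0]}, {"claw": -1, "dp": [-4.51, -2.89, 0], "delta_rot": [0, 0, 0]}, {"claw": -1, "dp": [-4.84, -3.4, 0], "delta_rot": [0, 0, 0]}, {"claw": -1, "dp": [-5.12, -3.94, 0], "delta_rot": [0, 0, 0]}, {"claw": -1, "dp": [-5.36, -4.51, 0], "delta_rot": [0, 0, 0]}]'

```text
time_s: 24.15
position: [0.5844, 0.3106, 0.1058]
tool_rot: [-0.001, 1.0, 0.003, 0.001]
wrist_force: [-3.2, 7.7, 6.0]
finger_gap: 0.0246
```

```bash
python3 m.py
```

```text
t 24.15 pos [0.5844 0.3106 0.1058] F [-3.16  7.69  6.04] gap 0.0246
rot to std (tool rv deg) [0.36 0.16 0.08]
```

Call:
drive_tool --deltas '[{"claw": -1, "dp": [-0.18, -0.58, 0], "delta_rot": [0, 0, 0]}, {"claw": -1, "dp": [-0.31, -1.18, 0], "delta_rot": [0, 0, 0]}, {"claw": -1, "dp": [-0.39, -1.78, 0], "delta_rot": [0, 0, 0]}, {"claw": -1, "dp": [-0.42, -2.39, 0], "delta_rot": [0, 0, 0]}, {"claw": -1, "dp": [-0.39, -3.0, 0], "delta_rot": [0, 0, 0]}, {"claw": -1, "dp": [-0.31, -3.61, 0], "delta_rot": [0, 0, 0]}, {"claw": -1, "dp": [-0.18, -4.21, 0], "delta_rot": [0, 0, 0]}, {"claw": -1, "dp": [0.01, -4.79, 0], "delta_rot": [0, 0, 0]}, {"claw": -1, "dp": [0.24, -5.35, 0], "delta_rot": [0, 0, 0]}, {"claw": -1, "dp": [0.52, -5.89, 0], "delta_rot": [0, 0, 0]}, {"claw": -1, "dp": [0.85, -6.41, 0], "delta_rot": [0, 0, 0]}, {"claw": -1, "dp": [1.22, -6.89, 0], "delta_rot": [0, 0, 0]}]'

```text
time_s: 25.35
position: [0.5715, 0.2375, 0.1057]
tool_rot: [0.0, 1.0, -0.0, 0.0]
wrist_force: [-6.7, -1.8, 12.3]
finger_gap: 0.0245
```

```bash
python3 m.py
```

```text
t 25.35 pos [0.5715 0.2375 0.1057] F [-6.67 -1.8  12.28] gap 0.0245
rot to std (tool rv deg) [-0.02  0.02 -0.  ]
```

Call:
drive_tool --deltas '[{"claw": -1, "dp": [0.41, -0.45, 0], "delta_rot": [0, 0, 0]}, {"claw": -1, "dp": [0.86, -0.87, 0], "delta_rot": [0, 0, 0]}, {"claw": -1, "dp": [1.35, -1.24, 0], "delta_rot": [0, 0, 0]}, {"claw": -1, "dp": [1.86, -1.57, 0], "delta_rot": [0, 0, 0]}, {"claw": -1, "dp": [2.41, -1.85, 0], "delta_rot": [0, 0, 0]}, {"claw": -1, "dp": [2.97, -2.08, 0], "delta_rot": [0, 0, 0]}, {"claw": -1, "dp": [3.55, -2.26, 0], "delta_rot": [0, 0, 0]}, {"claw": -1, "dp": [4.15, -2.4, 0], "delta_rot": [0, 0, 0]}, {"claw": -1, "dp": [4.75, -2.48, 0], "delta_rot": [0, 0, 0]}, {"claw": -1, "dp": [5.36, -2.5, 0], "delta_rot": [0, 0, 0]}, {"claw": -1, "dp": [5.97, -2.48, 0], "delta_rot": [0, 0, 0]}, {"claw": -1, "dp": [6.58, -2.4, 0], "delta_rot": [0, 0, 0]}]'

```text
time_s: 26.55
position: [0.5071, 0.2154, 0.1057]
tool_rot: [-0.0, 1.0, 0.001, 0.002]
wrist_force: [-0.3, 3.2, 6.8]
finger_gap: 0.0248
```

```bash
python3 m.py
```

```text
t 26.55 pos [0.5071 0.2154 0.1057] F [-0.29  3.24  6.82] gap 0.0248
rot to std (tool rv deg) [0.15 0.21 0.02]
```

Call:
drive_tool --deltas '[{"claw": -1, "dp": [0.6, 0.14, 0], "delta_rot": [0, 0, 0]}, {"claw": -1, "dp": [1.18, 0.32, 0], "delta_rot": [0, 0, 0]}, {"claw": -1, "dp": [1.74, 0.55, 0], "delta_rot": [0, 0, 0]}, {"claw": -1, "dp": [2.28, 0.84, 0], "delta_rot": [0, 0, 0]}, {"claw": -1, "dp": [2.8, 1.16, 0], "delta_rot": [0, 0, 0]}, {"claw": -1, "dp": [3.28, 1.54, 0], "delta_rot": [0, 0, 0]}, {"claw": -1, "dp": [3.73, 1.95, 0], "delta_rot": [0, 0, 0]}, {"claw": -1, "dp": [4.14, 2.4, 0], "delta_rot": [0, 0, 0]}, {"claw": -1, "dp": [4.51, 2.89, 0], "delta_rot": [0, 0, 0]}, {"claw": -1, "dp": [4.84, 3.4, 0], "delta_rot": [0, 0, 0]}, {"claw": -1, "dp": [5.12, 3.94, 0], "delta_rot": [0, 0, 0]}, {"claw": -1, "dp": [5.36, 4.51, 0], "delta_rot": [0, 0, 0]}]'

```text
time_s: 27.75
position: [0.454, 0.2594, 0.1057]
tool_rot: [-0.0, 1.0, 0.0, 0.002]
wrist_force: [2.7, -2.1, 6.6]
finger_gap: 0.025
```

Call:
drive_tool --deltas '[{"claw": -1, "dp": [0.18, 0.58, 0], "delta_rot": [0, 0, 0]}, {"claw": -1, "dp": [0.31, 1.18, 0], "delta_rot": [0, 0, 0]}, {"claw": -1, "dp": [0.39, 1.78, 0], "delta_rot": [0, 0, 0]}, {"claw": -1, "dp": [0.42, 2.39, 0], "delta_rot": [0, 0, 0]}, {"claw": -1, "dp": [0.39, 3.0, 0], "delta_rot": [0, 0, 0]}, {"claw": -1, "dp": [0.31, 3.61, 0], "delta_rot": [0, 0, 0]}, {"claw": -1, "dp": [0.18, 4.21, 0], "delta_rot": [0, 0, 0]}, {"claw": -1, "dp": [-0.01, 4.79, 0], "delta_rot": [0, 0, 0]}, {"claw": -1, "dp": [-0.24, 5.35, 0], "delta_rot": [0, 0, 0]}, {"claw": -1, "dp": [-0.52, 5.89, 0], "delta_rot": [0, 0, 0]}, {"claw": -1, "dp": [-0.85, 6.41, 0], "delta_rot": [0, 0, 0]}, {"claw": -1, "dp": [-1.22, 6.89, 0], "delta_rot": [0, 0, 0]}]'

```text
time_s: 28.95
position: [0.4653, 0.3287, 0.1057]
tool_rot: [-0.0, 1.0, 0.001, 0.001]
wrist_force: [-3.3, -0.4, 9.8]
finger_gap: 0.0245
```

```bash
python3 m.py
```

```text
t 28.95 pos [0.4653 0.3287 0.1057] F [-3.28 -0.39  9.78] gap 0.0245
rot to std (tool rv deg) [0.06 0.1  0.02]
```

One turn is done and the hand is back at the same point. I'll check that the crank really followed.

```bash
python3 - <<'E'
from plant import *
from h import *
c=read_camera("top");cv2.imwrite("pics/t7.png",cv2.resize(c["pixels"][215:340,110:510],None,fx=2,fy=2,interpolation=cv2.INTER_CUBIC)[:,:,::-1])
c=read_camera("side");cv2.imwrite("pics/s7.png",cv2.resize(c["pixels"][130:470,180:430],None,fx=1.76,fy=1.76,interpolation=cv2.INTER_CUBIC)[:,:,::-1])
E
```

```text
(no output)
```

View pics/t7.png

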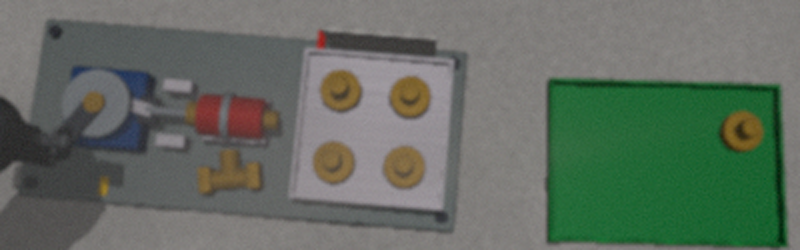

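View pics/s7.png

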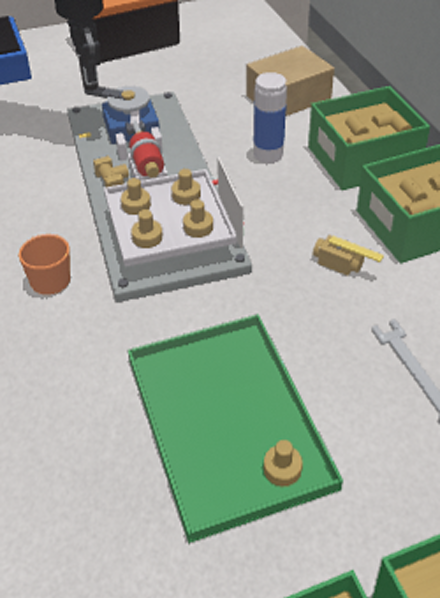

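The crank arm at (90,105) follows the hand, the four weights stand undisturbed on the pan, and the fifth is in the tray at (742,130). On to turn two.

Call:
drive_tool --deltas '[{"claw": -1, "dp": [-0.41, 0.45, 0], "delta_rot": [0, 0, 0]}, {"claw": -1, "dp": [-0.86, 0.87, 0], "delta_rot": [0, 0, 0]}, {"claw": -1, "dp": [-1.35, 1.24, 0], "delta_rot": [0, 0, 0]}, {"claw": -1, "dp": [-1.86, 1.57, 0], "delta_rot": [0, 0, 0]}, {"claw": -1, "dp": [-2.41, 1.85, 0], "delta_rot": [0, 0, 0]}, {"claw": -1, "dp": [-2.97, 2.08, 0], "delta_rot": [0, 0, 0]}, {"claw": -1, "dp": [-3.55, 2.26, 0], "delta_rot": [0, 0, 0]}, {"claw": -1, "dp": [-4.15, 2.4, 0], "delta_rot": [0, 0, 0]}, {"claw": -1, "dp": [-4.75, 2.48, 0], "delta_rot": [0, 0, 0]}, {"claw": -1, "dp": [-5.36, 2.5, 0], "delta_rot": [0, 0, 0]}, {"claw": -1, "dp": [-5.97, 2.48, 0], "delta_rot": [0, 0, 0]}, {"claw": -1, "dp": [-6.58, 2.4, 0], "delta_rot": [0, 0, 0]}]'

```text
time_s: 30.25
position: [0.5303, 0.3535, 0.1057]
tool_rot: [-0.0, 1.0, 0.001, 0.0]
wrist_force: [-7.6, 2.7, 8.8]
finger_gap: 0.0248
```

Call:
drive_tool --deltas '[{"claw": -1, "dp": [-0.6, -0.14, 0], "delta_rot": [0, 0, 0]}, {"claw": -1, "dp": [-1.18, -0.32, 0], "delta_rot": [0, 0, 0]}, {"claw": -1, "dp": [-1.74, -0.55, 0], "delta_rot": [0, 0, 0]}, {"claw": -1, "dp": [-2.28, -0.84, 0], "delta_rot": [0, 0, 0]}, {"claw": -1, "dp": [-2.8, -1.16, 0], "delta_rot": [0, 0, 0]}, {"claw": -1, "dp": [-3.28, -1.54, 0], "delta_rot": [0, 0, 0]}, {"claw": -1, "dp": [-3.73, -1.95, 0], "delta_rot": [0, 0, 0]}, {"claw": -1, "dp": [-4.14, -2.4, 0], "delta_rot": [0, 0, 0]}, {"claw": -1, "dp": [-4.51, -2.89, 0], "delta_rot": [0, 0, 0]}, {"claw": -1, "dp": [-4.84, -3.4, 0], "delta_rot": [0, 0, 0]}, {"claw": -1, "dp": [-5.12, -3.94, 0], "delta_rot": [0, 0, 0]}, {"claw": -1, "dp": [-5.36, -4.51, 0], "delta_rot": [0, 0, 0]}]'

```text
time_s: 31.45
position: [0.5846, 0.3101, 0.1058]
tool_rot: [-0.001, 1.0, 0.003, 0.002]
wrist_force: [-3.3, 7.9, 6.1]
finger_gap: 0.0245
```

Call:
drive_tool --deltas '[{"claw": -1, "dp": [-0.18, -0.58, 0], "delta_rot": [0, 0, 0]}, {"claw": -1, "dp": [-0.31, -1.18, 0], "delta_rot": [0, 0, 0]}, {"claw": -1, "dp": [-0.39, -1.78, 0], "delta_rot": [0, 0, 0]}, {"claw": -1, "dp": [-0.42, -2.39, 0], "delta_rot": [0, 0, 0]}, {"claw": -1, "dp": [-0.39, -3.0, 0], "delta_rot": [0, 0, 0]}, {"claw": -1, "dp": [-0.31, -3.61, 0], "delta_rot": [0, 0, 0]}, {"claw": -1, "dp": [-0.18, -4.21, 0], "delta_rot": [0, 0, 0]}, {"claw": -1, "dp": [0.01, -4.79, 0], "delta_rot": [0, 0, 0]}, {"claw": -1, "dp": [0.24, -5.35, 0], "delta_rot": [0, 0, 0]}, {"claw": -1, "dp": [0.52, -5.89, 0], "delta_rot": [0, 0, 0]}, {"claw": -1, "dp": [0.85, -6.41, 0], "delta_rot": [0, 0, 0]}, {"claw": -1, "dp": [1.22, -6.89, 0], "delta_rot": [0, 0, 0]}]'

```text
time_s: 32.65
position: [0.5715, 0.2375, 0.1057]
tool_rot: [0.0, 1.0, -0.0, 0.0]
wrist_force: [-5.4, -0.3, 10.4]
finger_gap: 0.0244
```

Call:
drive_tool --deltas '[{"claw": -1, "dp": [0.41, -0.45, 0], "delta_rot": [0, 0, 0]}, {"claw": -1, "dp": [0.86, -0.87, 0], "delta_rot": [0, 0, 0]}, {"claw": -1, "dp": [1.35, -1.24, 0], "delta_rot": [0, 0, 0]}, {"claw": -1, "dp": [1.86, -1.57, 0], "delta_rot": [0, 0, 0]}, {"claw": -1, "dp": [2.41, -1.85, 0], "delta_rot": [0, 0, 0]}, {"claw": -1, "dp": [2.97, -2.08, 0], "delta_rot": [0, 0, 0]}, {"claw": -1, "dp": [3.55, -2.26, 0], "delta_rot": [0, 0, 0]}, {"claw": -1, "dp": [4.15, -2.4, 0], "delta_rot": [0, 0, 0]}, {"claw": -1, "dp": [4.75, -2.48, 0], "delta_rot": [0, 0, 0]}, {"claw": -1, "dp": [5.36, -2.5, 0], "delta_rot": [0, 0, 0]}, {"claw": -1, "dp": [5.97, -2.48, 0], "delta_rot": [0, 0, 0]}, {"claw": -1, "dp": [6.58, -2.4, 0], "delta_rot": [0, 0, 0]}]'

```text
time_s: 33.85
position: [0.5071, 0.2154, 0.1058]
tool_rot: [-0.0, 1.0, 0.001, 0.002]
wrist_force: [-1.2, 3.9, 6.8]
finger_gap: 0.0245
```

Call:
drive_tool --deltas '[{"claw": -1, "dp": [0.6, 0.14, 0], "delta_rot": [0, 0, 0]}, {"claw": -1, "dp": [1.18, 0.32, 0], "delta_rot": [0, 0, 0]}, {"claw": -1, "dp": [1.74, 0.55, 0], "delta_rot": [0, 0, 0]}, {"claw": -1, "dp": [2.28, 0.84, 0], "delta_rot": [0, 0, 0]}, {"claw": -1, "dp": [2.8, 1.16, 0], "delta_rot": [0, 0, 0]}, {"claw": -1, "dp": [3.28, 1.54, 0], "delta_rot": [0, 0, 0]}, {"claw": -1, "dp": [3.73, 1.95, 0], "delta_rot": [0, 0, 0]}, {"claw": -1, "dp": [4.14, 2.4, 0], "delta_rot": [0, 0, 0]}, {"claw": -1, "dp": [4.51, 2.89, 0], "delta_rot": [0, 0, 0]}, {"claw": -1, "dp": [4.84, 3.4, 0], "delta_rot": [0, 0, 0]}, {"claw": -1, "dp": [5.12, 3.94, 0], "delta_rot": [0, 0, 0]}, {"claw": -1, "dp": [5.36, 4.51, 0], "delta_rot": [0, 0, 0]}]'

```text
time_s: 35.05
position: [0.454, 0.2594, 0.1057]
tool_rot: [-0.0, 1.0, 0.0, 0.002]
wrist_force: [1.8, -2.1, 5.6]
finger_gap: 0.0248
```

Call:
drive_tool --deltas '[{"claw": -1, "dp": [0.18, 0.58, 0], "delta_rot": [0, 0, 0]}, {"claw": -1, "dp": [0.31, 1.18, 0], "delta_rot": [0, 0, 0]}, {"claw": -1, "dp": [0.39, 1.78, 0], "delta_rot": [0, 0, 0]}, {"claw": -1, "dp": [0.42, 2.39, 0], "delta_rot": [0, 0, 0]}, {"claw": -1, "dp": [0.39, 3.0, 0], "delta_rot": [0, 0, 0]}, {"claw": -1, "dp": [0.31, 3.61, 0], "delta_rot": [0, 0, 0]}, {"claw": -1, "dp": [0.18, 4.21, 0], "delta_rot": [0, 0, 0]}, {"claw": -1, "dp": [-0.01, 4.79, 0], "delta_rot": [0, 0, 0]}, {"claw": -1, "dp": [-0.24, 5.35, 0], "delta_rot": [0, 0, 0]}, {"claw": -1, "dp": [-0.52, 5.89, 0], "delta_rot": [0, 0, 0]}, {"claw": -1, "dp": [-0.85, 6.41, 0], "delta_rot": [0, 0, 0]}, {"claw": -1, "dp": [-1.22, 6.89, 0], "delta_rot": [0, 0, 0]}]'

```text
time_s: 36.25
position: [0.4653, 0.3287, 0.1057]
tool_rot: [-0.0, 1.0, 0.001, 0.001]
wrist_force: [-3.3, -0.7, 9.5]
finger_gap: 0.0245
```

```bash
python3 m.py
```

```text
t 36.25 pos [0.4653 0.3287 0.1057] F [-3.27 -0.75  9.52] gap 0.0245
rot to std (tool rv deg) [0.06 0.1  0.02]
```

Call:
drive_tool --deltas '[{"claw": -1, "dp": [-0.41, 0.45, 0], "delta_rot": [0, 0, 0]}, {"claw": -1, "dp": [-0.86, 0.87, 0], "delta_rot": [0, 0, 0]}, {"claw": -1, "dp": [-1.35, 1.24, 0], "delta_rot": [0, 0, 0]}, {"claw": -1, "dp": [-1.86, 1.57, 0], "delta_rot": [0, 0, 0]}, {"claw": -1, "dp": [-2.41, 1.85, 0], "delta_rot": [0, 0, 0]}, {"claw": -1, "dp": [-2.97, 2.08, 0], "delta_rot": [0, 0, 0]}, {"claw": -1, "dp": [-3.55, 2.26, 0], "delta_rot": [0, 0, 0]}, {"claw": -1, "dp": [-4.15, 2.4, 0], "delta_rot": [0, 0, 0]}, {"claw": -1, "dp": [-4.75, 2.48, 0], "delta_rot": [0, 0, 0]}, {"claw": -1, "dp": [-5.36, 2.5, 0], "delta_rot": [0, 0, 0]}, {"claw": -1, "dp": [-5.97, 2.48, 0], "delta_rot": [0, 0, 0]}, {"claw": -1, "dp": [-6.58, 2.4, 0], "delta_rot": [0, 0, 0]}]'

```text
time_s: 37.45
position: [0.5303, 0.3535, 0.1058]
tool_rot: [-0.0, 1.0, 0.001, 0.0]
wrist_force: [-6.7, 3.4, 10.0]
finger_gap: 0.0247
```

Call:
drive_tool --deltas '[{"claw": -1, "dp": [-0.6, -0.14, 0], "delta_rot": [0, 0, 0]}, {"claw": -1, "dp": [-1.18, -0.32, 0], "delta_rot": [0, 0, 0]}, {"claw": -1, "dp": [-1.74, -0.55, 0], "delta_rot": [0, 0, 0]}, {"claw": -1, "dp": [-2.28, -0.84, 0], "delta_rot": [0, 0, 0]}, {"claw": -1, "dp": [-2.8, -1.16, 0], "delta_rot": [0, 0, 0]}, {"claw": -1, "dp": [-3.28, -1.54, 0], "delta_rot": [0, 0, 0]}, {"claw": -1, "dp": [-3.73, -1.95, 0], "delta_rot": [0, 0, 0]}, {"claw": -1, "dp": [-4.14, -2.4, 0], "delta_rot": [0, 0, 0]}, {"claw": -1, "dp": [-4.51, -2.89, 0], "delta_rot": [0, 0, 0]}, {"claw": -1, "dp": [-4.84, -3.4, 0], "delta_rot": [0, 0, 0]}, {"claw": -1, "dp": [-5.12, -3.94, 0], "delta_rot": [0, 0, 0]}, {"claw": -1, "dp": [-5.36, -4.51, 0], "delta_rot": [0, 0, 0]}]'

```text
time_s: 38.65
position: [0.5846, 0.3101, 0.1058]
tool_rot: [-0.001, 1.0, 0.003, 0.002]
wrist_force: [-3.0, 7.6, 6.3]
finger_gap: 0.0251
```

Call:
drive_tool --deltas '[{"claw": -1, "dp": [-0.18, -0.58, 0], "delta_rot": [0, 0, 0]}, {"claw": -1, "dp": [-0.31, -1.18, 0], "delta_rot": [0, 0, 0]}, {"claw": -1, "dp": [-0.39, -1.78, 0], "delta_rot": [0, 0, 0]}, {"claw": -1, "dp": [-0.42, -2.39, 0], "delta_rot": [0, 0, 0]}, {"claw": -1, "dp": [-0.39, -3.0, 0], "delta_rot": [0, 0, 0]}, {"claw": -1, "dp": [-0.31, -3.61, 0], "delta_rot": [0, 0, 0]}, {"claw": -1, "dp": [-0.18, -4.21, 0], "delta_rot": [0, 0, 0]}, {"claw": -1, "dp": [0.01, -4.79, 0], "delta_rot": [0, 0, 0]}, {"claw": -1, "dp": [0.24, -5.35, 0], "delta_rot": [0, 0, 0]}, {"claw": -1, "dp": [0.52, -5.89, 0], "delta_rot": [0, 0, 0]}, {"claw": -1, "dp": [0.85, -6.41, 0], "delta_rot": [0, 0, 0]}, {"claw": -1, "dp": [1.22, -6.89, 0], "delta_rot": [0, 0, 0]}]'

```text
time_s: 39.85
position: [0.5715, 0.2375, 0.1057]
tool_rot: [0.0, 1.0, -0.0, 0.0]
wrist_force: [-7.2, -0.9, 9.8]
finger_gap: 0.0247
```

Call:
drive_tool --deltas '[{"claw": -1, "dp": [0.41, -0.45, 0], "delta_rot": [0, 0, 0]}, {"claw": -1, "dp": [0.86, -0.87, 0], "delta_rot": [0, 0, 0]}, {"claw": -1, "dp": [1.35, -1.24, 0], "delta_rot": [0, 0, 0]}, {"claw": -1, "dp": [1.86, -1.57, 0], "delta_rot": [0, 0, 0]}, {"claw": -1, "dp": [2.41, -1.85, 0], "delta_rot": [0, 0, 0]}, {"claw": -1, "dp": [2.97, -2.08, 0], "delta_rot": [0, 0, 0]}, {"claw": -1, "dp": [3.55, -2.26, 0], "delta_rot": [0, 0, 0]}, {"claw": -1, "dp": [4.15, -2.4, 0], "delta_rot": [0, 0, 0]}, {"claw": -1, "dp": [4.75, -2.48, 0], "delta_rot": [0, 0, 0]}, {"claw": -1, "dp": [5.36, -2.5, 0], "delta_rot": [0, 0, 0]}, {"claw": -1, "dp": [5.97, -2.48, 0], "delta_rot": [0, 0, 0]}, {"claw": -1, "dp": [6.58, -2.4, 0], "delta_rot": [0, 0, 0]}]'

```text
time_s: 41.05
position: [0.5071, 0.2154, 0.1057]
tool_rot: [-0.0, 1.0, 0.001, 0.002]
wrist_force: [-0.3, 2.5, 6.6]
finger_gap: 0.0248
```

Call:
drive_tool --deltas '[{"claw": -1, "dp": [0.6, 0.14, 0], "delta_rot": [0, 0, 0]}, {"claw": -1, "dp": [1.18, 0.32, 0], "delta_rot": [0, 0, 0]}, {"claw": -1, "dp": [1.74, 0.55, 0], "delta_rot": [0, 0, 0]}, {"claw": -1, "dp": [2.28, 0.84, 0], "delta_rot": [0, 0, 0]}, {"claw": -1, "dp": [2.8, 1.16, 0], "delta_rot": [0, 0, 0]}, {"claw": -1, "dp": [3.28, 1.54, 0], "delta_rot": [0, 0, 0]}, {"claw": -1, "dp": [3.73, 1.95, 0], "delta_rot": [0, 0, 0]}, {"claw": -1, "dp": [4.14, 2.4, 0], "delta_rot": [0, 0, 0]}, {"claw": -1, "dp": [4.51, 2.89, 0], "delta_rot": [0, 0, 0]}, {"claw": -1, "dp": [4.84, 3.4, 0], "delta_rot": [0, 0, 0]}, {"claw": -1, "dp": [5.12, 3.94, 0], "delta_rot": [0, 0, 0]}, {"claw": -1, "dp": [5.36, 4.51, 0], "delta_rot": [0, 0, 0]}]'

```text
time_s: 42.25
position: [0.454, 0.2594, 0.1057]
tool_rot: [-0.0, 1.0, 0.0, 0.002]
wrist_force: [1.9, -1.3, 6.1]
finger_gap: 0.0246
```

Call:
drive_tool --deltas '[{"claw": -1, "dp": [0.18, 0.58, 0], "delta_rot": [0, 0, 0]}, {"claw": -1, "dp": [0.31, 1.18, 0], "delta_rot": [0, 0, 0]}, {"claw": -1, "dp": [0.39, 1.78, 0], "delta_rot": [0, 0, 0]}, {"claw": -1, "dp": [0.42, 2.39, 0], "delta_rot": [0, 0, 0]}, {"claw": -1, "dp": [0.39, 3.0, 0], "delta_rot": [0, 0, 0]}, {"claw": -1, "dp": [0.31, 3.61, 0], "delta_rot": [0, 0, 0]}, {"claw": -1, "dp": [0.18, 4.21, 0], "delta_rot": [0, 0, 0]}, {"claw": -1, "dp": [0.09, 4.5, 0], "delta_rot": [0, 0, 0]}, {"claw": -1, "dp": [0.05, 4.62, 0], "delta_rot": [0, 0, 0]}, {"claw": -1, "dp": [0.05, 4.62, 0], "delta_rot": [0, 0, 0]}, {"claw": -1, "dp": [0.05, 4.62, 0], "delta_rot": [0, 0, 0]}]'

```text
time_s: 43.35
position: [0.4529, 0.306, 0.1057]
tool_rot: [-0.0, 1.0, 0.001, 0.001]
wrist_force: [-1.6, -0.5, 9.3]
finger_gap: 0.0247
```

```bash
python3 m.py
```

```text
t 43.35 pos [0.4529 0.306  0.1057] F [-1.61 -0.5   9.34] gap 0.0247
rot to std (tool rv deg) [0.08 0.14 0.02]
```

Call:
drive_tool --deltas '[{"claw": -0.2, "dp": [0, 0, 0], "delta_rot": [0, 0, 0]}, {"claw": 0.1, "dp": [0, 0, 0], "delta_rot": [0, 0, 0]}, {"claw": 0.4, "dp": [0, 0, 0], "delta_rot": [0, 0, 0]}, {"claw": 0.4, "dp": [0, 0, 0], "delta_rot": [0, 0, 0]}, {"claw": 0.4, "dp": [0, 0, 0], "delta_rot": [0, 0, 0]}, {"claw": 0.4, "dp": [0, 0, -4], "delta_rot": [0, 0, 0]}, {"claw": 0.4, "dp": [0, 0, -8], "delta_rot": [0, 0, 0]}, {"claw": 0.4, "dp": [0, 0, -9], "delta_rot": [0, 0, 0]}, {"claw": 0.4, "dp": [0, 0, -9], "delta_rot": [0, 0, 0]}]' --squeeze 40

```text
time_s: 44.25
position: [0.453, 0.3065, 0.1959]
tool_rot: [-0.0, 1.0, 0.002, 0.002]
wrist_force: [0.4, -0.1, -0.1]
finger_gap: 0.0595
```

```bash
python3 m.py .4551,-.0384,.18; python3 s.py s8; python3 - <<'E'
from m import *
from h import *
c=read_camera("wrist");cv2.imwrite("pics/w8.png",c["pixels"][:,:,::-1])
W=cloud(c);x,y,z=W[...,0],W[...,1],W[...,2]
m=(z>.138)&(z<.15)&(x>.35)&(x<.62)&(y>.2)&(y<.4)
q=W[m];print("knob",(q.min(0)+q.max(0))/2,m.sum())
c=read_camera("top");W=cloud(c);x,y,z=W[...,0],W[...,1],W[...,2]
cv2.imwrite("pics/t8.png",c["pixels"][:,:,::-1])
for lo,hi,r in((.085,.115,(.4,.6,-.12,.1)),):
    m=((z>lo)&(z<hi)&(x>r[0])&(x<r[1])&(y>r[2])&(y<r[3])).astype(np.uint8)
    n,l,st,_=cv2.connectedComponentsWithStats(m)
    for i in range(1,n):
        if st[i,4]>20: q=W[l==i];print("wt",((q.min(0)+q.max(0))/2).round(4),st[i,4])
E
```

```text
t 44.25 pos [0.453  0.3065 0.1959] F [ 0.37 -0.07 -0.08] gap 0.0595
rot to std (tool rv deg) [0.19 0.18 0.  ]
.4551,-.0384,.18 [ -0.21 -34.5    1.47]
pan z 0.055752317250654215 621 sink vs a:
empty ref 0.09210075371419157
[([0.497, -0.419, 0.023], 0.96), ([0.454, -0.045, 0.075], 0.81), ([0.522, -0.051, 0.071], 0.78), ([0.496, -0.015, 0.054], 0.63), ([0.534, 0.022, 0.076], 0.59), ([0.456, 0.028, 0.076], 0.54)]
knob [0.45196521 0.30511316 0.14195315] 2076
wt [ 0.5883 -0.0118  0.0956] 197
wt [0.5339 0.0296 0.0956] 83
wt [ 0.5273 -0.0446  0.0954] 83
wt [0.4578 0.0357 0.0967] 82
wt [ 0.4532 -0.0378  0.0984] 79
```

View pics/t8.png

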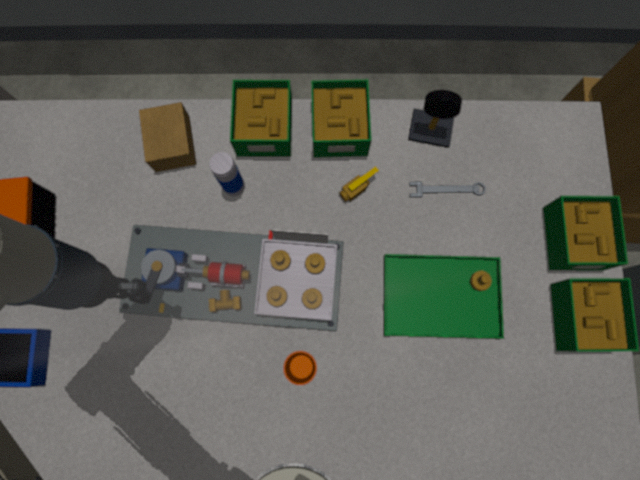

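The top view shows the crank handle at its home side and four weights on the pan, with one weight at (481,281) in the tray. The pan reads about 36 mm sunk. Now I'll unload it.

Call:
drive_tool --deltas '[{"claw": 0.2, "dp": [0, -5, 0], "delta_rot": [0, 0, 0]}, {"claw": 0.2, "dp": [0, -10, 0], "delta_rot": [0, 0, 0]}, {"claw": 0.2, "dp": [-0.1, -15, 0.5], "delta_rot": [0, 0, 0]}, {"claw": 0.2, "dp": [-0.1, -20, 1], "delta_rot": [0, 0, 0]}, {"claw": 0.2, "dp": [-0.1, -25, 1.5], "delta_rot": [0, 0, 0]}, {"claw": 0.2, "dp": [-0.1, -30, 1.5], "delta_rot": [0, 0, 0]}, {"claw": 0.2, "dp": [-0.2, -34.4, 1.5], "delta_rot": [0, 0, 0]}, {"claw": 0.2, "dp": [-0.2, -34.4, 1.5], "delta_rot": [0, 0, 0]}, {"claw": 0.2, "dp": [-0.2, -34.4, 1.5], "delta_rot": [0, 0, 0]}]'

```text
time_s: 45.35
position: [0.4534, -0.0394, 0.1778]
tool_rot: [0.001, 1.0, -0.0, -0.001]
wrist_force: [0.3, 0.3, -1.2]
finger_gap: 0.0515
```

```bash
cat > wp.py <<'E'
from m import *
import cv2
from h import *
info()
c=read_camera("wrist");W=cloud(c);x,y,z=W[...,0],W[...,1],W[...,2]
hsv=cv2.cvtColor(c["pixels"],cv2.COLOR_RGB2HSV)
pan=(hsv[...,1]<45)&(hsv[...,2]>70)&(z>.03)&(z<.11)&(abs(x-.495)<.06)&(abs(y+.0045)<.06)
f=np.nanmedian(z[pan]); print("floor",f,pan.sum())
m=((z>f+.032)&(z<f+.055)&(abs(x-.495)<.08)&(abs(y+.0045)<.08)&(hsv[...,1]>80)).astype(np.uint8)
n,l,st,_=cv2.connectedComponentsWithStats(m)
for i in range(1,n):
    if st[i,4]>150:
        q=W[l==i];t=q[q[:,2]>np.percentile(q[:,2],95)-.006];a=((t.min(0)+t.max(0))/2);print(a.round(4),st[i,4],"dp to grasp",dp([a[0],a[1],a[2]-.0145]))
E
python3 wp.py
```

```text
t 45.35 pos [ 0.4534 -0.0394  0.1778] F [ 0.28  0.26 -1.22] gap 0.0515
rot to std (tool rv deg) [-0.01 -0.11 -0.16]
floor 0.056880310589896205 14940
[ 0.4541 -0.0392  0.1014] 1158 dp to grasp [-0.09  0.02  9.09]
[0.4588 0.034  0.1013] 1220 dp to grasp [-0.53  7.34  9.1 ]
[ 0.5283 -0.0447  0.1011] 1043 dp to grasp [-7.5  -0.51  9.1 ]
```

Call:
drive_tool --deltas '[{"claw": 0.2, "dp": [0, 0, 4.5], "delta_rot": [0, 0, 0]}, {"claw": 0.2, "dp": [0, 0, 8], "delta_rot": [0, 0, 0]}, {"claw": 0.2, "dp": [0, 0, 9.1], "delta_rot": [0, 0, 0]}, {"claw": 0.2, "dp": [0, 0, 9.2], "delta_rot": [0, 0, 0]}, {"claw": -0.4, "dp": [0, 0, 9.2], "delta_rot": [0, 0, 0]}, {"claw": -1, "dp": [0, 0, 9.2], "delta_rot": [0, 0, 0]}, {"claw": -1, "dp": [0, 0, 9.2], "delta_rot": [0, 0, 0]}, {"claw": -1, "dp": [0, 0, 9.2], "delta_rot": [0, 0, 0]}, {"claw": -1, "dp": [0, 0, 9.2], "delta_rot": [0, 0, 0]}, {"claw": -1, "dp": [0, 0, 9.2], "delta_rot": [0, 0, 0]}]'

```text
time_s: 46.4
position: [0.455, -0.0381, 0.0874]
tool_rot: [0.0, 1.0, 0.0, 0.001]
wrist_force: [2.4, 1.3, 0.5]
finger_gap: 0.0182
```

```bash
python3 m.py .4236,-.4036,.18
```

```text
t 46.4 pos [ 0.455  -0.0381  0.0874] F [2.41 1.31 0.49] gap 0.0182
rot to std (tool rv deg) [ 0.03  0.12 -0.  ]
.4236,-.4036,.18 [  3.12 -36.54  -9.29]
```

Call:
drive_tool --deltas '[{"claw": -1, "dp": [0, 0, -3], "delta_rot": [0, 0, 0]}, {"claw": -1, "dp": [0, 0, -7], "delta_rot": [0, 0, 0]}, {"claw": -1, "dp": [0.2, -2, -9.3], "delta_rot": [0, 0, 0]}, {"claw": -1, "dp": [0.6, -6.9, -9.3], "delta_rot": [0, 0, 0]}, {"claw": -1, "dp": [1, -11.8, -9.3], "delta_rot": [0, 0, 0]}, {"claw": -1, "dp": [1.4, -16.7, -8.5], "delta_rot": [0, 0, 0]}, {"claw": -1, "dp": [1.8, -21.6, -7.5], "delta_rot": [0, 0, 0]}, {"claw": -1, "dp": [2.3, -26.5, -6], "delta_rot": [0, 0, 0]}, {"claw": -1, "dp": [2.8, -31.3, -4.5], "delta_rot": [0, 0, 0]}, {"claw": -1, "dp": [3.1, -35, -2], "delta_rot": [0, 0, 0]}, {"claw": -1, "dp": [3.1, -36.5, 0], "delta_rot": [0, 0, 0]}, {"claw": -1, "dp": [3.1, -36.5, 1], "delta_rot": [0, 0, 0]}]'

```text
time_s: 47.6
position: [0.4203, -0.4039, 0.0729]
tool_rot: [0.002, 1.0, 0.002, -0.003]
wrist_force: [-1.2, 0.8, -3.5]
finger_gap: 0.0182
```

```bash
python3 m.py .4236,-.4036,.0355
```

```text
t 47.6 pos [ 0.4203 -0.4039  0.0729] F [-1.2   0.8  -3.46] gap 0.0182
rot to std (tool rv deg) [ 0.23 -0.33 -0.22]
.4236,-.4036,.0355 [-0.35  0.01  3.74]
```

Call:
drive_tool --deltas '[{"claw": -1, "dp": [0, 0, 3], "delta_rot": [0, 0, 0]}, {"claw": -1, "dp": [0, 0, 4], "delta_rot": [0, 0, 0]}, {"claw": -1, "dp": [0, 0, 4.15], "delta_rot": [0, 0, 0]}, {"claw": -1, "dp": [0, 0, 4.2], "delta_rot": [0, 0, 0]}, {"claw": 0.2, "dp": [0, 0, 4.2], "delta_rot": [0, 0, 0]}, {"claw": 0.2, "dp": [0, 0, 4.2], "delta_rot": [0, 0, 0]}, {"claw": 0.2, "dp": [0, 0, 4.0], "delta_rot": [0, 0, 0]}, {"claw": 0.2, "dp": [0, 0, 1], "delta_rot": [0, 0, 0]}, {"claw": 0.2, "dp": [0, 0, -4], "delta_rot": [0, 0, 0]}, {"claw": 0.2, "dp": [0, 0, -9], "delta_rot": [0, 0, 0]}, {"claw": 0.2, "dp": [0, 0, -10.3], "delta_rot": [0, 0, 0]}]'

```text
time_s: 48.7
position: [0.4252, -0.4054, 0.1871]
tool_rot: [-0.0, 1.0, -0.004, 0.004]
wrist_force: [0.6, 0.1, -0.5]
finger_gap: 0.0514
```

```bash
python3 m.py .460,.035,.18; python3 w.py
```

```text
t 48.7 pos [ 0.4252 -0.4054  0.1871] F [ 0.61  0.09 -0.46] gap 0.0514
rot to std (tool rv deg) [-0.44  0.5   0.04]
.460,.035,.18 [-3.5  44.05  0.4 ]
t 48.7 pos [ 0.4252 -0.4054  0.1871] F [ 0.61  0.09 -0.46] gap 0.0514
rot to std (tool rv deg) [-0.44  0.5   0.04]
[ 0.4201 -0.4019  0.0488] 735 dp to grasp [ 0.65  0.47 15.72]
[ 0.4989 -0.4129  0.0487] 701 dp to grasp [-7.23 -0.63 15.8 ]
```

Call:
drive_tool --deltas '[{"claw": 0.2, "dp": [-0.4, 4.9, 0], "delta_rot": [0, 0, 0]}, {"claw": 0.2, "dp": [-0.8, 9.8, 0], "delta_rot": [0, 0, 0]}, {"claw": 0.2, "dp": [-1.2, 14.7, 0], "delta_rot": [0, 0, 0]}, {"claw": 0.2, "dp": [-1.6, 19.6, 0], "delta_rot": [0, 0, 0]}, {"claw": 0.2, "dp": [-2, 24.5, 0], "delta_rot": [0, 0, 0]}, {"claw": 0.2, "dp": [-2.4, 29.4, 0], "delta_rot": [0, 0, 0]}, {"claw": 0.2, "dp": [-2.8, 34.3, 0], "delta_rot": [0, 0, 0]}, {"claw": 0.2, "dp": [-3.2, 39.1, 0], "delta_rot": [0, 0, 0]}, {"claw": 0.2, "dp": [-3.6, 43, 0.5], "delta_rot": [0, 0, 0]}, {"claw": 0.2, "dp": [-3.6, 43.9, 1], "delta_rot": [0, 0, 0]}, {"claw": 0.2, "dp": [-3.6, 43.9, 1], "delta_rot": [0, 0, 0]}, {"claw": 0.2, "dp": [-3.6, 43.9, 1], "delta_rot": [0, 0, 0]}]'

```text
time_s: 49.95
position: [0.4589, 0.0351, 0.1697]
tool_rot: [-0.0, 1.0, -0.0, -0.0]
wrist_force: [-0.7, -0.2, 0.2]
finger_gap: 0.0511
```

```bash
python3 wp.py
```

```text
t 49.95 pos [0.4589 0.0351 0.1697] F [-0.67 -0.16  0.21] gap 0.0511
rot to std (tool rv deg) [-0.03 -0.03  0.01]
floor 0.06575873399134198 20518
[0.4586 0.0348 0.11  ] 1348 dp to grasp [ 0.02 -0.03  7.42]
[0.5353 0.0286 0.1099] 1217 dp to grasp [-7.65 -0.65  7.42]
```

Call:
drive_tool --deltas '[{"claw": 0.2, "dp": [0, 0, 4], "delta_rot": [0, 0, 0]}, {"claw": 0.2, "dp": [0, 0, 6.8], "delta_rot": [0, 0, 0]}, {"claw": 0.2, "dp": [0, 0, 7.35], "delta_rot": [0, 0, 0]}, {"claw": -0.4, "dp": [0, 0, 7.35], "delta_rot": [0, 0, 0]}, {"claw": -1, "dp": [0, 0, 7.35], "delta_rot": [0, 0, 0]}, {"claw": -1, "dp": [0, 0, 7.35], "delta_rot": [0, 0, 0]}, {"claw": -1, "dp": [0, 0, 7.35], "delta_rot": [0, 0, 0]}, {"claw": -1, "dp": [0, 0, 7.35], "delta_rot": [0, 0, 0]}, {"claw": -1, "dp": [0, 0, 7.35], "delta_rot": [0, 0, 0]}]'

```text
time_s: 50.9
position: [0.4598, 0.0358, 0.0969]
tool_rot: [-0.0, 1.0, 0.0, 0.001]
wrist_force: [1.8, -1.2, 0.0]
finger_gap: 0.0178
```

```bash
python3 m.py .4206,-.326,.18
```

```text
t 50.9 pos [0.4598 0.0358 0.0969] F [ 1.84 -1.17  0.04] gap 0.0178
rot to std (tool rv deg) [0.02 0.1  0.01]
.4206,-.326,.18 [  3.92 -36.18  -8.33]
```

Call:
drive_tool --deltas '[{"claw": -1, "dp": [0, 0, -3], "delta_rot": [0, 0, 0]}, {"claw": -1, "dp": [0, 0, -7], "delta_rot": [0, 0, 0]}, {"claw": -1, "dp": [0.2, -2, -8.3], "delta_rot": [0, 0, 0]}, {"claw": -1, "dp": [0.7, -6.9, -8.3], "delta_rot": [0, 0, 0]}, {"claw": -1, "dp": [1.2, -11.8, -8.3], "delta_rot": [0, 0, 0]}, {"claw": -1, "dp": [1.7, -16.7, -8], "delta_rot": [0, 0, 0]}, {"claw": -1, "dp": [2.2, -21.6, -6.5], "delta_rot": [0, 0, 0]}, {"claw": -1, "dp": [2.8, -26.5, -5], "delta_rot": [0, 0, 0]}, {"claw": -1, "dp": [3.4, -31.3, -3], "delta_rot": [0, 0, 0]}, {"claw": -1, "dp": [3.9, -34.8, 0], "delta_rot": [0, 0, 0]}, {"claw": -1, "dp": [3.9, -36.2, 1.5], "delta_rot": [0, 0, 0]}, {"claw": -1, "dp": [3.9, -36.2, 1.95], "delta_rot": [0, 0, 0]}]'

```text
time_s: 52.1
position: [0.4175, -0.3267, 0.0733]
tool_rot: [0.002, 1.0, 0.002, -0.003]
wrist_force: [-0.5, 0.6, -3.4]
finger_gap: 0.0179
```

Call:
drive_tool --deltas '[{"claw": -1, "dp": [0, 0, 3], "delta_rot": [0, 0, 0]}, {"claw": -1, "dp": [0, 0, 4], "delta_rot": [0, 0, 0]}, {"claw": -1, "dp": [0, 0, 4.15], "delta_rot": [0, 0, 0]}, {"claw": -1, "dp": [0, 0, 4.2], "delta_rot": [0, 0, 0]}, {"claw": 0.2, "dp": [0, 0, 4.2], "delta_rot": [0, 0, 0]}, {"claw": 0.2, "dp": [0, 0, 4.2], "delta_rot": [0, 0, 0]}, {"claw": 0.2, "dp": [0, 0, 4.0], "delta_rot": [0, 0, 0]}, {"claw": 0.2, "dp": [0, 0, 1], "delta_rot": [0, 0, 0]}, {"claw": 0.2, "dp": [0, 0, -4], "delta_rot": [0, 0, 0]}, {"claw": 0.2, "dp": [0, 0, -9], "delta_rot": [0, 0, 0]}, {"claw": 0.2, "dp": [0, 0, -10.3], "delta_rot": [0, 0, 0]}]'

```text
time_s: 53.2
position: [0.4226, -0.328, 0.1866]
tool_rot: [-0.0, 1.0, -0.003, 0.005]
wrist_force: [0.8, -0.2, 0.1]
finger_gap: 0.0512
```

```bash
python3 m.py .529,-.0445,.18; python3 w.py
```

```text
t 53.2 pos [ 0.4226 -0.328   0.1866] F [ 0.79 -0.16  0.11] gap 0.0512
rot to std (tool rv deg) [-0.35  0.54  0.05]
.529,-.0445,.18 [-10.66  28.35   0.59]
t 53.2 pos [ 0.4226 -0.328   0.1866] F [ 0.79 -0.16  0.11] gap 0.0512
rot to std (tool rv deg) [-0.35  0.54  0.05]
[ 0.4173 -0.325   0.0486] 746 dp to grasp [ 0.68  0.4  15.68]
[ 0.4202 -0.4025  0.0489] 768 dp to grasp [ 0.39 -7.35 15.73]
[ 0.4966 -0.4139  0.0485] 351 dp to grasp [-7.24 -8.49 15.81]
```

Call:
drive_tool --deltas '[{"claw": 0.2, "dp": [-1.7, 4.5, 0], "delta_rot": [0, 0, 0]}, {"claw": 0.2, "dp": [-3.4, 9, 0], "delta_rot": [0, 0, 0]}, {"claw": 0.2, "dp": [-5.1, 13.5, 0], "delta_rot": [0, 0, 0]}, {"claw": 0.2, "dp": [-6.8, 18, 0], "delta_rot": [0, 0, 0]}, {"claw": 0.2, "dp": [-8.5, 22.5, 0], "delta_rot": [0, 0, 0]}, {"claw": 0.2, "dp": [-10, 26.5, 0], "delta_rot": [0, 0, 0]}, {"claw": 0.2, "dp": [-10.8, 28.2, 0.5], "delta_rot": [0, 0, 0]}, {"claw": 0.2, "dp": [-10.8, 28.2, 0.5], "delta_rot": [0, 0, 0]}, {"claw": 0.2, "dp": [-10.8, 28.2, 0.5], "delta_rot": [0, 0, 0]}]'

```text
time_s: 54.15
position: [0.5277, -0.0445, 0.1742]
tool_rot: [-0.0, 1.0, -0.0, -0.001]
wrist_force: [0.2, -0.1, -0.2]
finger_gap: 0.0514
```

```bash
python3 wp.py
```

```text
t 54.15 pos [ 0.5277 -0.0445  0.1742] F [ 0.22 -0.11 -0.17] gap 0.0514
rot to std (tool rv deg) [-0.02 -0.07  0.03]
floor 0.0754547181364392 34605
[ 0.5282 -0.0451  0.1198] 1401 dp to grasp [-0.05 -0.06  6.89]
[0.535  0.0279 0.1198] 1460 dp to grasp [-0.74  7.24  6.89]
```

Call:
drive_tool --deltas '[{"claw": 0.2, "dp": [0, 0, 4], "delta_rot": [0, 0, 0]}, {"claw": 0.2, "dp": [0, 0, 6.3], "delta_rot": [0, 0, 0]}, {"claw": 0.2, "dp": [0, 0, 6.9], "delta_rot": [0, 0, 0]}, {"claw": -0.4, "dp": [0, 0, 6.9], "delta_rot": [0, 0, 0]}, {"claw": -1, "dp": [0, 0, 6.9], "delta_rot": [0, 0, 0]}, {"claw": -1, "dp": [0, 0, 6.9], "delta_rot": [0, 0, 0]}, {"claw": -1, "dp": [0, 0, 6.9], "delta_rot": [0, 0, 0]}, {"claw": -1, "dp": [0, 0, 6.9], "delta_rot": [0, 0, 0]}, {"claw": -1, "dp": [0, 0, 6.9], "delta_rot": [0, 0, 0]}]'

```text
time_s: 55.1
position: [0.5288, -0.0444, 0.1064]
tool_rot: [-0.0, 1.0, -0.0, 0.001]
wrist_force: [2.3, -1.1, -0.5]
finger_gap: 0.018
```

```bash
python3 m.py .503,-.327,.077
```

```text
t 55.1 pos [ 0.5288 -0.0444  0.1064] F [ 2.31 -1.08 -0.55] gap 0.018
rot to std (tool rv deg) [-0.01  0.1   0.01]
.503,-.327,.077 [  2.59 -28.26   2.94]
```

Call:
drive_tool --deltas '[{"claw": -1, "dp": [0, 0, -3], "delta_rot": [0, 0, 0]}, {"claw": -1, "dp": [0, 0, -6.5], "delta_rot": [0, 0, 0]}, {"claw": -1, "dp": [0.2, -3, -7], "delta_rot": [0, 0, 0]}, {"claw": -1, "dp": [0.6, -8, -7], "delta_rot": [0, 0, 0]}, {"claw": -1, "dp": [1.1, -12.9, -6.5], "delta_rot": [0, 0, 0]}, {"claw": -1, "dp": [1.6, -17.8, -5], "delta_rot": [0, 0, 0]}, {"claw": -1, "dp": [2.2, -22.5, -3], "delta_rot": [0, 0, 0]}, {"claw": -1, "dp": [2.6, -26.5, 0], "delta_rot": [0, 0, 0]}, {"claw": -1, "dp": [2.6, -28.3, 2], "delta_rot": [0, 0, 0]}, {"claw": -1, "dp": [2.6, -28.3, 2.9], "delta_rot": [0, 0, 0]}, {"claw": -1, "dp": [2.6, -28.3, 2.9], "delta_rot": [0, 0, 0]}]'

```text
time_s: 56.2
position: [0.5004, -0.3265, 0.0742]
tool_rot: [0.001, 1.0, 0.001, -0.002]
wrist_force: [0.2, 0.2, -2.2]
finger_gap: 0.0182
```

Call:
drive_tool --deltas '[{"claw": -1, "dp": [0, 0, 3], "delta_rot": [0, 0, 0]}, {"claw": -1, "dp": [0, 0, 4], "delta_rot": [0, 0, 0]}, {"claw": -1, "dp": [0, 0, 4.15], "delta_rot": [0, 0, 0]}, {"claw": -1, "dp": [0, 0, 4.2], "delta_rot": [0, 0, 0]}, {"claw": 0.2, "dp": [0, 0, 4.2], "delta_rot": [0, 0, 0]}, {"claw": 0.2, "dp": [0, 0, 4.2], "delta_rot": [0, 0, 0]}, {"claw": 0.2, "dp": [0, 0, 4.0], "delta_rot": [0, 0, 0]}, {"claw": 0.2, "dp": [0, 0, 1], "delta_rot": [0, 0, 0]}, {"claw": 0.2, "dp": [0, 0, -4], "delta_rot": [0, 0, 0]}, {"claw": 0.2, "dp": [0, 0, -9], "delta_rot": [0, 0, 0]}, {"claw": 0.2, "dp": [0, 0, -10.3], "delta_rot": [0, 0, 0]}]'

```text
time_s: 57.3
position: [0.5045, -0.3293, 0.1873]
tool_rot: [-0.0, 1.0, -0.003, 0.005]
wrist_force: [-0.3, 0.3, -0.2]
finger_gap: 0.051
```

```bash
python3 m.py .535,.0290,.18; python3 w.py
```

```text
t 57.3 pos [ 0.5045 -0.3293  0.1873] F [-0.31  0.29 -0.22] gap 0.051
rot to std (tool rv deg) [-0.36  0.58  0.02]
.535,.0290,.18 [-3.06 35.83  0.54]
t 57.3 pos [ 0.5045 -0.3293  0.1873] F [-0.31  0.29 -0.22] gap 0.051
rot to std (tool rv deg) [-0.36  0.58  0.02]
[ 0.4178 -0.3254  0.0499] 784 dp to grasp [ 8.82  0.49 15.66]
[ 0.4206 -0.4023  0.0489] 918 dp to grasp [ 8.54 -7.21 15.71]
[ 0.4991 -0.4127  0.0492] 773 dp to grasp [ 0.69 -8.24 15.8 ]
[ 0.5017 -0.3259  0.0489] 732 dp to grasp [ 0.44  0.43 15.74]
```

Call:
drive_tool --deltas '[{"claw": 0.2, "dp": [-0.4, 4.8, 0], "delta_rot": [0, 0, 0]}, {"claw": 0.2, "dp": [-0.8, 9.7, 0], "delta_rot": [0, 0, 0]}, {"claw": 0.2, "dp": [-1.2, 14.6, 0], "delta_rot": [0, 0, 0]}, {"claw": 0.2, "dp": [-1.7, 19.5, 0], "delta_rot": [0, 0, 0]}, {"claw": 0.2, "dp": [-2.2, 24.4, 0], "delta_rot": [0, 0, 0]}, {"claw": 0.2, "dp": [-2.7, 29.3, 0], "delta_rot": [0, 0, 0]}, {"claw": 0.2, "dp": [-3.1, 33.5, 0], "delta_rot": [0, 0, 0]}, {"claw": 0.2, "dp": [-3.1, 35.6, 0.5], "delta_rot": [0, 0, 0]}, {"claw": 0.2, "dp": [-3.1, 35.6, 0.5], "delta_rot": [0, 0, 0]}, {"claw": 0.2, "dp": [-3.1, 35.6, 0.5], "delta_rot": [0, 0, 0]}]'

```text
time_s: 58.35
position: [0.5329, 0.0288, 0.1745]
tool_rot: [-0.001, 1.0, -0.0, -0.0]
wrist_force: [-0.3, 0.2, -0.1]
finger_gap: 0.0511
```

```bash
python3 wp.py
```

```text
t 58.35 pos [0.5329 0.0288 0.1745] F [-0.26  0.17 -0.08] gap 0.0511
rot to std (tool rv deg) [-0.02 -0.04  0.06]
floor 0.0835123670127002 42556
[0.5347 0.0286 0.1279] 1496 dp to grasp [-0.19 -0.02  6.12]
```

Call:
drive_tool --deltas '[{"claw": 0.2, "dp": [-0.15, 0, 4], "delta_rot": [0, 0, 0]}, {"claw": 0.2, "dp": [-0.15, 0, 5.6], "delta_rot": [0, 0, 0]}, {"claw": 0.2, "dp": [-0.15, 0, 6.1], "delta_rot": [0, 0, 0]}, {"claw": -0.4, "dp": [-0.15, 0, 6.1], "delta_rot": [0, 0, 0]}, {"claw": -1, "dp": [-0.15, 0, 6.1], "delta_rot": [0, 0, 0]}, {"claw": -1, "dp": [-0.15, 0, 6.1], "delta_rot": [0, 0, 0]}, {"claw": -1, "dp": [-0.15, 0, 6.1], "delta_rot": [0, 0, 0]}, {"claw": -1, "dp": [-0.15, 0, 6.1], "delta_rot": [0, 0, 0]}, {"claw": -1, "dp": [-0.15, 0, 6.1], "delta_rot": [0, 0, 0]}]'

```text
time_s: 59.3
position: [0.5352, 0.0287, 0.1143]
tool_rot: [-0.0, 1.0, 0.0, 0.001]
wrist_force: [2.0, -0.9, 0.7]
finger_gap: 0.0178
```

```bash
python3 m.py .503,-.244,.077
```

```text
t 59.3 pos [0.5352 0.0287 0.1143] F [ 2.02 -0.9   0.68] gap 0.0178
rot to std (tool rv deg) [0.   0.09 0.01]
.503,-.244,.077 [  3.23 -27.27   3.73]
```

Call:
drive_tool --deltas '[{"claw": -1, "dp": [0, 0, -3], "delta_rot": [0, 0, 0]}, {"claw": -1, "dp": [0, 0, -6], "delta_rot": [0, 0, 0]}, {"claw": -1, "dp": [0.2, -3, -6.5], "delta_rot": [0, 0, 0]}, {"claw": -1, "dp": [0.7, -8, -6.5], "delta_rot": [0, 0, 0]}, {"claw": -1, "dp": [1.3, -12.9, -6.5], "delta_rot": [0, 0, 0]}, {"claw": -1, "dp": [2, -17.8, -5], "delta_rot": [0, 0, 0]}, {"claw": -1, "dp": [2.7, -22.5, -3], "delta_rot": [0, 0, 0]}, {"claw": -1, "dp": [3.2, -26, 0], "delta_rot": [0, 0, 0]}, {"claw": -1, "dp": [3.2, -27.3, 2.5], "delta_rot": [0, 0, 0]}, {"claw": -1, "dp": [3.2, -27.3, 3.7], "delta_rot": [0, 0, 0]}, {"claw": -1, "dp": [3.2, -27.3, 3.7], "delta_rot": [0, 0, 0]}]'

```text
time_s: 60.4
position: [0.5006, -0.2436, 0.0742]
tool_rot: [0.001, 1.0, 0.001, -0.003]
wrist_force: [0.8, 0.6, -2.9]
finger_gap: 0.0179
```

Call:
drive_tool --deltas '[{"claw": -1, "dp": [0, 0, 3], "delta_rot": [0, 0, 0]}, {"claw": -1, "dp": [0, 0, 4], "delta_rot": [0, 0, 0]}, {"claw": -1, "dp": [0, 0, 4.15], "delta_rot": [0, 0, 0]}, {"claw": -1, "dp": [0, 0, 4.2], "delta_rot": [0, 0, 0]}, {"claw": 0.2, "dp": [0, 0, 4.2], "delta_rot": [0, 0, 0]}, {"claw": 0.2, "dp": [0, 0, 4.2], "delta_rot": [0, 0, 0]}, {"claw": 0.2, "dp": [0, 0, 4.0], "delta_rot": [0, 0, 0]}, {"claw": 0.2, "dp": [0, 0, 1], "delta_rot": [0, 0, 0]}, {"claw": 0.2, "dp": [0, 0, -4], "delta_rot": [0, 0, 0]}, {"claw": 0.2, "dp": [0, 0, -9], "delta_rot": [0, 0, 0]}, {"claw": 0.2, "dp": [0, 0, -10.3], "delta_rot": [0, 0, 0]}, {"claw": 0.2, "dp": [8, 0, -10.3], "delta_rot": [0, 0, 0]}]'

```text
time_s: 61.6
position: [0.4573, -0.2453, 0.1821]
tool_rot: [-0.001, 1.0, -0.001, 0.003]
wrist_force: [-0.3, -0.0, -0.7]
finger_gap: 0.0515
```

Call:
drive_tool --deltas '[{"claw": 0.2, "dp": [8, 0, 0], "delta_rot": [0, 0, 0]}, {"claw": 0.2, "dp": [12, 0, 0], "delta_rot": [0, 0, 0]}, {"claw": 0.2, "dp": [12, 0, 0], "delta_rot": [0, 0, 0]}, {"claw": 0.2, "dp": [12, 0, 0], "delta_rot": [0, 0, 0]}, {"claw": 0.2, "dp": [12, 0, 0], "delta_rot": [0, 0, 0]}, {"claw": 0.2, "dp": [12, 0, 0], "delta_rot": [0, 0, 0]}]'

```text
time_s: 62.2
position: [0.3335, -0.2445, 0.18]
tool_rot: [-0.0, 1.0, -0.0, 0.0]
wrist_force: [-0.4, -0.5, -0.2]
finger_gap: 0.0515
```

```bash
python3 m.py; python3 s.py s9; python3 - <<'E'
from plant import *
from h import *
c=read_camera("top");W=cloud(c);x,y,z=W[...,0],W[...,1],W[...,2]
cv2.imwrite("pics/t9.png",c["pixels"][:,:,::-1])
m=((z>.034)&(z<.06)&(x>.35)&(x<.56)&(y<-.17)&(y>-.46)).astype(np.uint8)
n,l,st,_=cv2.connectedComponentsWithStats(m)
for i in range(1,n):
    if st[i,4]>15: q=W[l==i];print("w",((q.min(0)+q.max(0))/2).round(3),st[i,4])
m=(z>.136)&(z<.15)&(x>.35)&(x<.62)&(y>.2)&(y<.4);q=W[m];print("knob",(q.min(0)+q.max(0))/2)
print("pan",np.nanmedian(z[(abs(x-.495)<.05)&(abs(y)<.05)]))
for t in("tee","valve","spray"): print(t,[(np.round(d["centre"],3).tolist(),round(d["p"],2)) for d in search_frame("top",t)])
E
```

```text
t 62.2 pos [ 0.3335 -0.2445  0.18  ] F [-0.4  -0.47 -0.2 ] gap 0.0515
rot to std (tool rv deg) [-0.02  0.03  0.01]
pan z 0.09213623021689121 1454 sink vs a:
empty ref 0.09210075371419157
[([0.492, -0.418, 0.023], 0.97), ([0.495, -0.335, 0.022], 0.9), ([0.501, -0.251, 0.023], 0.88), ([0.42, -0.409, 0.021], 0.84), ([0.416, -0.331, 0.024], 0.78)]
w [ 0.501 -0.242  0.046] 73
w [ 0.5   -0.325  0.045] 82
w [ 0.497 -0.412  0.044] 81
w [ 0.42  -0.401  0.043] 74
w [ 0.422 -0.325  0.048] 16
knob [0.45218418 0.30543759 0.14103417]
pan 0.09213522828297915
tee [([0.45, 0.148, 0.043], 0.94), ([0.499, -0.319, 0.018], 0.42)]
valve [([0.708, -0.134, 0.032], 0.61), ([0.499, -0.24, 0.024], 0.56)]
spray [([0.708, 0.144, 0.133], 0.84)]
```

View pics/t9.png

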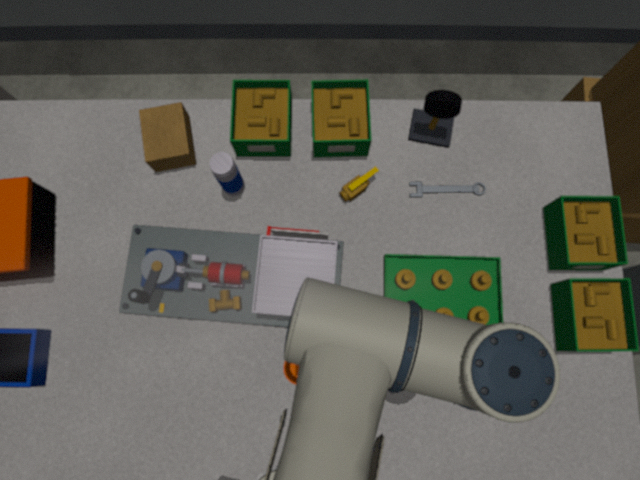

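View pics/s9.png

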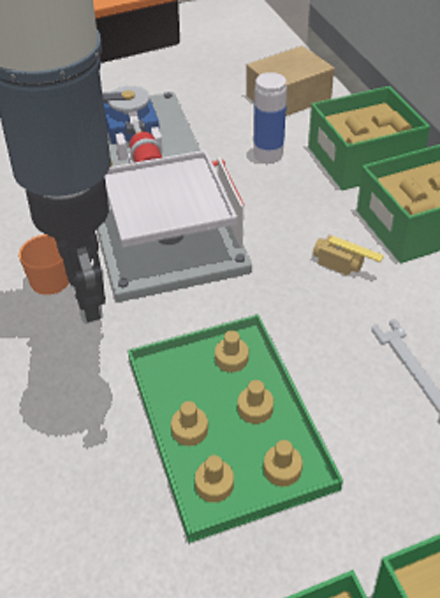

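The side view shows all five weights standing in the tray, at (231,350), (255,402), (189,424), (283,463) and (213,478). The pan is empty, the handle is home and the hand is clear.

```bash
python3 -c "
from plant import *
print(job_done()); print(state()['time_s'])"
```

```text
the job is handed in; nothing more can be done
None
the job is handed in; nothing more can be done
```

The job is done and handed in at about 62 s of the 210 s allowed; no verdict was reported.

- **Loading:** I stood four of the five weights on the pan, which sank about 35–36 mm (band 27–41 mm, both cameras agreed). Three weights had given only about 27.2 mm, right at the edge. I judged this from camera depth on the pan floor and did not read the red pointer itself.
- **Cranking:** I turned the crank just over three turns clockwise at about 7.2 s a turn, with a firm grip through the heavy part. Each turn's readings repeated closely. I worked out the final crank angle as about 19.1 rad from the hand's path and the handle's position, since there was no direct reading.
- **Unloading:** I put all four weights back, and all five now stand apart in the tray. The pan is back at its empty height to within 0.1 mm.
- **Last checks:** The handle is at its home side, about 0.25 rad past home. The tee, valve and spray can read within 5 mm of where they started, and the hand is clear of everything. The arm hid most of one weight from the top camera at the end, but the side camera showed it standing. No check failed or disagreed.

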